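Put the hand-held meter and its electrode case away in the drawer

TASK

Put the hand-held meter and its electrode case away in the open drawer under the bench instrument: lay both flat on the drawer's floor beside the box that is already there, display and lid up, nothing on top of anything else and nothing dropped. Then slide the drawer fully shut. Leave the bottles, the beaker and the electrode stand where they are.

Things in the scene. Friction and masses are not known exactly. Their poses are not given: they have to be found in the camera images.
- meter_mid (a point): centre of the hand-held meter: a pale grey block 155 long (x), 58 wide (y), 30 thick (z), 0.17 to 0.34 kg, with display and keys on its blue +z face. It starts leaning back on a grey desk cradle, face 30 degrees from level and towards the robot's side, +x end up. The rest under it is 36 wide, so its long sides stand free; a lip 12 high holds its lower end: lift it squarely off the rest
- cradle_rest (a point): point on the fixed grey desk cradle, on its sloping rest under the middle of the meter, 73 above the bench. x is level, pointing to the cradle's back (its yaw), z up. The rest is 130 long and rises along x at 30 degrees; foot plate 120 x 75 x 12
- case_mid (a point): centre of the electrode case: a closed pale grey box with blue lid and dark latches, 150 long (x), 36 wide (y), 28 high (z), 0.08 to 0.15 kg, lying on the bench to one side of the cradle, lid (+z) up
- drawer (a joint): how far the drawer is open, in m: 0 shut, 0.225 stop at fully open; starts at 0.185 to 0.225. It slides with about 2 N of friction and stays where it is left
- drawer_floor (a point): point on the drawer's inner floor (upper side, 20 above the bench), in the middle of its width, at the front panel's inner face; moves with the drawer. x points into the drawer unit, y left, z up. Inside, it is 235 deep (x 0 to 235) and 280 wide; sides 8 thick, 50 high; front panel 16 thick, 320 wide, its top 75 above this floor. Open by q, the floor from x 0 to q is uncovered
- unit_front (a point): middle of the front upper edge of the fixed white drawer unit, 100 above the bench, same axes as drawer_floor. The unit is 320 wide, 270 deep, 100 high, with 66 of room above the drawer's floor. A white bench instrument 235 wide and 90 high stands on it, from 45 behind this edge
- drawer_handle (a point): middle of the drawer's blue handle, 62 above the bench: a level bar 220 long (y), 10 thick (x), 16 high, held 37 (middle) in front of the front panel by a post at each end, which leaves a gap 32 wide and 196 long behind it, open above and below. Axes as drawer_floor
- cuvette_box_mid (a point): centre of the cardboard box already in the drawer, 110 long (x), 55 wide (y), 40 high (z), 0.12 kg, loose, standing on the drawer's floor within 25 of its middle line; there is room for the meter on its wider side and for the case on the other
- electrode_stand: electrode stand, loose, 1.6 kg, behind the cradle: base disc 104 across, 16 high, pole 12 thick, 350 high; origin under the pole. Its arm (14 wide, 12 high, 290 above the bench) reaches 146 from the pole along its -x, to over the meter, and ends in an empty holder 22 x 52
- bottle_a: closed white bottle with blue cap, 56 across, 125 high, beside the cradle; origin under its centre
- bottle_b: closed white bottle with red cap, 56 across, 125 high, behind the cradle; origin under its centre
- beaker: glass beaker, 68 across, 90 high, behind the cradle; origin under its centre
Things that resemble listed ones, but are neither listed nor needed, are in the scene too. Leave any pink or turquoise look-alike of the part that bears meter_mid alone.

How it is judged:
By the outcome, as a careful person would: the job done as asked, in the order asked, and still so for the second after the job is handed in, with the robot touching nothing.
It also fails if it takes over 72 s, if anything falls off the work surface, if the arm or the gripper's body presses on something with over 40 N, if the wrist force passes 120 N, or if a joint passes its speed limit or range.

ROBOT

A 6-joint arm with a two-finger parallel gripper is mounted at the origin on the work surface. World frame = base frame: x ahead of the robot, y to its left, z up, the work surface at z = 0. Lengths are in m, angles in rad, forces in N, time in s.
With the tool pointing down it reaches from about 0.25 to 0.725 m from the base axis. Payload 9.7 kg.
Tool frame: the origin (TCP) lies on the mounting face of the last link; the fingertips stand 173 mm ahead of it and the grasp point (between the pads) lies 155 mm ahead of it; x points along the fingers, y is the direction in which the jaws open and shut, and the axes are right-handed (so a half turn about x gives the same grasp; the last joint's range is limited). The gripper opens to 85 mm and grips with 20 to 120 N. Pads are 22 mm wide; open, the fingers measure 114 mm over their backs; the gripper's body (76 mm by 85 mm) begins 54 mm behind the grasp point. The pads swing forward as they close: fully open they stand 13 mm farther back than shut.
Start: joints at [-1.294, 0.087, 0.176, 1.66, 0, 1.571], TCP at [0.15, -0.529, 0.405] pointing down, gripper open.
Joint ranges: [-3.13, 3.13], [-0.85, 1.81], [-1.15, 1.24], [-2.2, 2.28], [-1.44, 1.52], [-3.14, 3.14]. Speed limits (rad/s): [2.22, 2.22, 2.57, 3.14, 3.14, 3.14].

INTERFACE

Orientations are given as a unit quaternion [x, y, z, w].
In Python, from cell import sensors, cams, manip gives the robot as it stands. The module is installed in compiled form; this text tells all that it offers.
- The arm moves only by the tool send_rows, never from a script. Its argument "targets" is a list of rows, each a list of 2 entries, a list of its own where there are three numbers: the shift along the tool's x, y, z in cm, then the turn about the tool's x in degrees. A call has exactly 8 rows; each row shifts and turns the commanded pose from where the row before left it, along the tool's axes as they then stand; what a row does not reach is not made up. A row lasts 1/8 s, in which the tool goes at most 62.5 mm and 10.7 degrees, less where a joint would pass 70% of its speed; a pose out of reach is approached as far as the arm can. A call is refused whole if a number of a shift passes 6.25 or a number of a turn 10.7, either way. A call with a gripper value outside its range is refused whole. "claw" is the closure, from 0 (fully open) to 1 (shut), set as the call begins (left out, the last holds). The fingers move at their own pace and stop on an object; "grip_force" is the grip in N (left out, the last holds). Time passes only in rows, so rows that do not move let the fingers close, or fill a call up. It gives the time, the measured TCP pose, the force and the opening at its end, in the units of the state.
- sensors.read_state(): the state, without advancing time (a new reading comes with each control period).
- cams.snapshot(name): name is "scene" or "top"; returns a dict with "image" (384x512x3 uint8, red, green, blue), "depth" (384x512 float32, m along the optical axis (not along the pixel's ray), 0 where there is no reading), "camera_matrix" (3x3 intrinsics, pixels), "position" and "attitude" of the camera in the world. Camera axes: x right, y down, z forward; pixel columns grow to the right and rows downward; lengths in m; the calibration is good to about 2 mm. A picture is of the moment at which its call begins.
- manip.job_done(): hands the job in, once; it reports no verdict.
The state is a dict: "t": time; "joint_positions": joint angles; "qvel": joint speeds; "tau": joint torques, N m; "tool_pos": TCP position; "tool_rot": TCP orientation; "force": force on the tool from outside, world axes, zero at the start; "torque": the same for the moment, N m; "grip_width": finger opening in m.
Only numpy, scipy, OpenCV 4.12 (cv2) and the standard library are available. Lean on these libraries where they do the work, as an engineer would, in place of code of your own. Each camera call takes 0.05 s, during which the arm holds its last target.

## Working session

There is one attempt and no reset: what is moved stays moved. The work goes in short steps, Python scripts to look and compute and a tool call to move; the robot and the scene stay as the last step left them, time stands still between calls to the robot, and variables do not carry over. Pictures are saved under pics/ and viewed, and the job is handed in when it is done.

Besides the shell and the picture viewer there is one more tool, called after "Request:" by a JSON object that holds its "name" and its "arguments", one argument or row to a line. send_rows: Moves the arm, as the interface text tells. Its arguments: {"type":"object","properties":{"targets":{"type":"array","items":{"type":"array"}},"claw":{"type":"number"},"grip_force":{"type":"number"}},"required":["targets"]}

```bash
mkdir -p pics
cat > h.py <<'E'
import numpy as np, cv2
from scipy.spatial.transform import Rotation as R
from cell import sensors, cams, manip
def snap(name, tag):
    s=cams.snapshot(name); np.savez(f'pics/{tag}.npz',**s)
    cv2.imwrite(f'pics/{tag}.png',s['image'][:,:,::-1]); return s
def load(tag): return dict(np.load(f'pics/{tag}.npz'))
def att(s):
    a=np.array(s['attitude']); return R.from_quat(a).as_matrix() if a.size==4 else a.reshape(3,3)
def cloud(s):
    K=s['camera_matrix']; d=s['depth']; v,u=np.mgrid[0:d.shape[0],0:d.shape[1]]
    p=np.stack([(u-K[0,2])/K[0,0]*d,(v-K[1,2])/K[1,1]*d,d],-1)
    return p@att(s).T+np.array(s['position'])
def crop(tag,u0,v0,u1,v1,k,out):
    im=cv2.imread(f'pics/{tag}.png')[v0:v1,u0:u1]
    cv2.imwrite(f'pics/{out}.png',cv2.resize(im,None,fx=k,fy=k,interpolation=cv2.INTER_CUBIC))
E
python3 - <<'E'
from h import *
for n in('scene','top'):
    s=snap(n,n+'0'); print(n,s['camera_matrix'],s['position'],s['attitude'])
print(sensors.read_state())
E
```

```text
scene [[362.61796247   0.         252.15548947]
 [  0.         362.61796247 194.38303498]
 [  0.           0.           1.        ]] [1.16991214 0.63105045 0.81603853] [ 0.38970681  0.82520065 -0.37258128 -0.16839148]
top [[390.71757724   0.         256.28607442]
 [  0.         390.71757724 194.20915117]
 [  0.           0.           1.        ]] [0.37823998 0.08728478 1.3276528 ] [-0.70139625  0.71003551 -0.04682417  0.04123565]
{'t': 0.1, 'joint_positions': array([-1.29400401e+00,  8.73798923e-02,  1.75239744e-01,  1.65983839e+00,
       -3.00229779e-05,  1.57080394e+00]), 'qvel': array([ 0.0021291 , -0.00201659,  0.00204818,  0.0005825 , -0.00123266,
        0.00021853]), 'tau': array([-5.36128573e-04, -5.21561766e+01,  4.65653229e+01,  1.60194148e-02,
       -4.83557915e-05,  5.75564471e-06]), 'tool_pos': array([ 0.15029344, -0.52905691,  0.40408124]), 'tool_rot': array([-0.70027787, -0.0979586 ,  0.70041422, -0.09713358]), 'force': array([ 1.32504263, -1.04917527,  0.22744313]), 'torque': array([-0.03636709,  0.02182391, -0.00287789]), 'grip_width': 0.08521126286640171}
```

View pics/scene0.png

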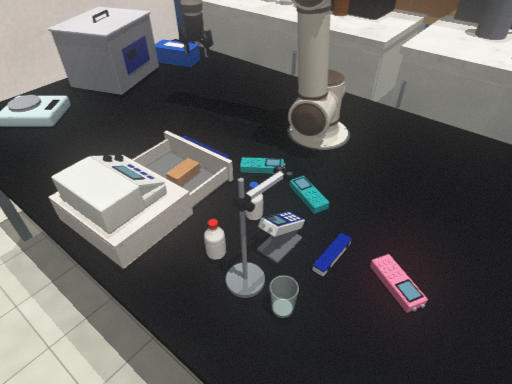

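View pics/top0.png

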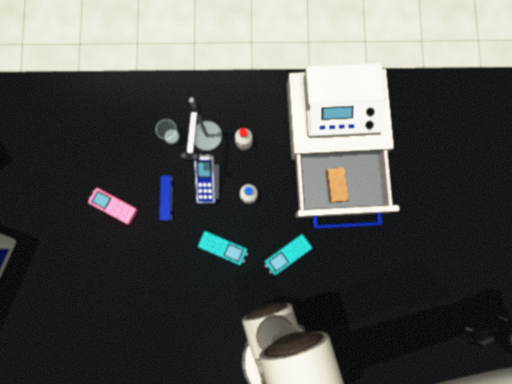

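The top view shows the blue and grey meter on its cradle at (205,180), the blue-lidded case at (166,198) and the cuvette box in the drawer at (338,185). The look-alikes are pink at (112,206) and turquoise at (222,248) and (288,255). The only pale grey and blue block that leans under the stand's holder is at (205,180), so I take that as the meter. I'll enlarge it to confirm and measure.

Run:
```python
from h import *
crop('top0',140,85,270,240,5,'c1'); crop('scene0',225,160,365,290,5,'c2'); crop('top0',280,60,410,240,3,'c3')
P=cloud(load('top0'))
for n,(u,v) in dict(meter_top=(205,160),meter_mid=(205,180),meter_low=(205,197),case=(166,198),case_a=(167,180),case_b=(166,215),box=(338,185),fl1=(312,180),fl2=(375,180),panel=(345,211),handle=(345,224),unit=(345,150),unitL=(297,150),bench=(130,260),holder=(192,135),botA=(249,193)).items():
    print(n,P[v,u].round(4))
```

```text
meter_top [0.6366 0.2349 0.135 ]
meter_mid [0.5794 0.239  0.0997]
meter_low [0.5279 0.2418 0.0753]
case [0.5315 0.3774 0.0301]
case_a [0.593  0.376  0.0257]
case_b [0.4746 0.3762 0.0316]
box [ 0.5644 -0.1927  0.059 ]
fl1 [ 0.5884 -0.1137  0.0197]
fl2 [ 0.5862 -0.3286  0.0177]
panel [ 0.4758 -0.2042  0.0934]
handle [ 0.436  -0.2096  0.063 ]
unit [ 0.6719 -0.2107  0.1   ]
unitL [ 0.6734 -0.056   0.101 ]
bench [0.3276 0.5008 0.001 ]
holder [0.6715 0.2506 0.2946]
botA [0.5331 0.0994 0.1231]
```

View pics/c1.png

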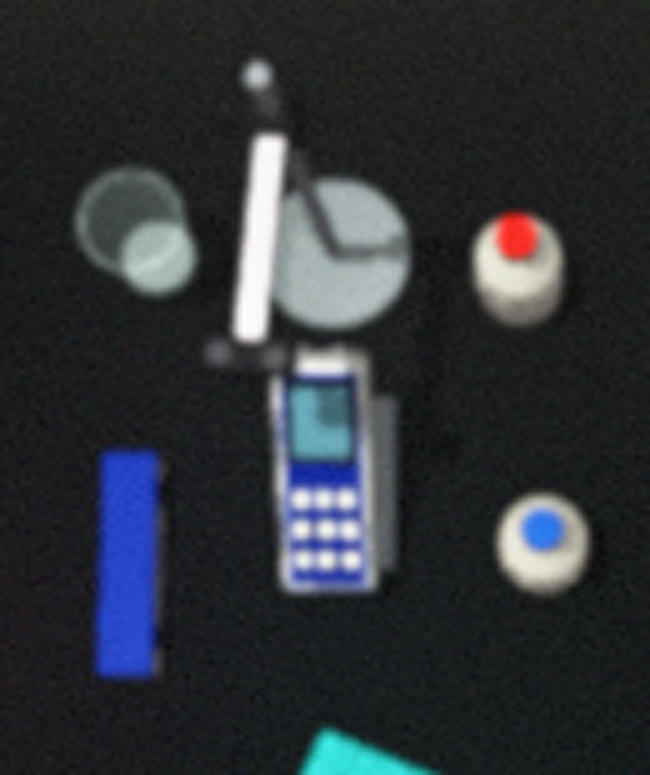

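View pics/c2.png

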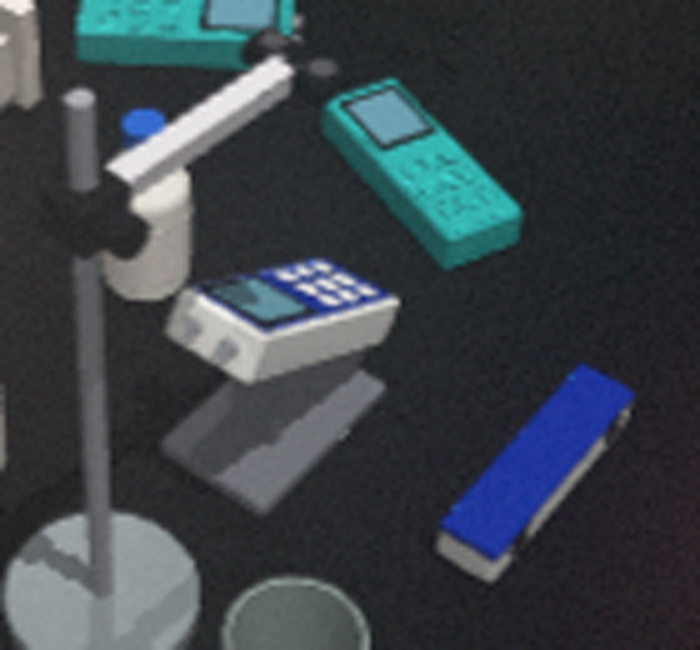

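View pics/c3.png

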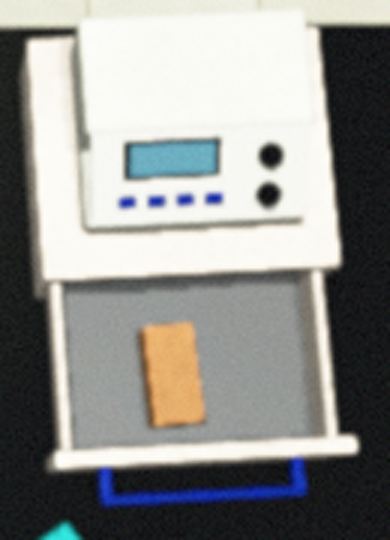

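The crops confirm the meter: it is the only pale grey body with a blue face leaning on the cradle. The others are turquoise or pink. Next I'll fit the geometry.

```bash
cat > fit.py <<'E'
from h import *
s=load('top0');P=cloud(s);im=s['image'].astype(int)
s2=load('scene0');P2=cloud(s2);im2=s2['image'].astype(int)
def rect(pts):
    (c,(w,h),a)=cv2.minAreaRect((pts[:,:2]*1000).astype(np.float32)); return np.round(c,1),np.round((w,h),1),round(a,1)
def sel(P,m,x,y,z):
    k=m&(P[...,0]>x[0])&(P[...,0]<x[1])&(P[...,1]>y[0])&(P[...,1]<y[1])&(P[...,2]>z[0])&(P[...,2]<z[1]); return P[k]
for nm,P_,im_ in(('top',P,im),('scene',P2,im2)):
    r,g,b=im_[...,0],im_[...,1],im_[...,2]
    blue=(b>r+60)&(b>g+50); allm=np.ones_like(blue)
    c=sel(P_,blue,(.40,.68),(.32,.43),(.015,.05)); print(nm,'case',len(c),rect(c),np.median(c[:,2]))
    m=sel(P_,allm,(.45,.70),(.17,.31),(.055,.16))
    # plane fit RANSAC-ish
    best=None;rng=np.random.default_rng(0)
    for _ in range(400):
        q=m[rng.choice(len(m),3,False)];n=np.cross(q[1]-q[0],q[2]-q[0]);n/=np.linalg.norm(n)+1e-12
        k=abs((m-q[0])@n)<.003
        if best is None or k.sum()>best.sum():best=k
    f=m[best];c0=f.mean(0);n=np.linalg.svd(f-c0,full_matrices=False)[2][2];n*=np.sign(n[2])
    ey=np.cross(n,[1,0,0]);ey/=np.linalg.norm(ey);ex=np.cross(ey,n)
    uv=np.stack([(f-c0)@ex,(f-c0)@ey],1)
    cc,wh,a=rect(uv);ctr=c0+ex*cc[0]/1000+ey*cc[1]/1000
    print(nm,'meter n',n.round(3),np.degrees(np.arccos(n[2])).round(1),'tiltdir',np.degrees(np.arctan2(-n[1],-n[0])).round(1),len(f),wh,a,'face ctr',ctr.round(4),'mid',(ctr-.015*n).round(4))
    bx=sel(P_,(r>b+40)&(r>g+15),(.45,.68),(-.28,-.1),(.05,.07));print(nm,'box',len(bx),rect(bx),np.median(bx[:,2]) if len(bx) else 0)
    hb=sel(P_,blue,(.39,.50),(-.36,-.05),(.05,.075));print(nm,'handle',len(hb),rect(hb),np.median(hb[:,2]))
    fp=sel(P_,allm,(.44,.50),(-.40,0),(.09,.1));print(nm,'paneltop',len(fp),rect(fp))
    u=sel(P_,allm,(.6,.95),(-.42,.0),(.094,.106));print(nm,'unittop',len(u),rect(u))
    fl=sel(P_,allm,(.46,.7),(-.38,-.02),(.012,.026));print(nm,'floor',len(fl),rect(fl),np.median(fl[:,2]))
    ho=sel(P_,allm,(.5,.85),(.1,.4),(.25,.36));print(nm,'arm/holder',len(ho),rect(ho),ho.min(0).round(3),ho.max(0).round(3))
E
python3 fit.py
```

```text
top case 488 (array([532.9, 381.3]), array([ 37.8, 148.1]), 89.4) 0.027515046576109925
top meter n [-0.504 -0.005  0.863] 30.3 tiltdir 0.6 620 [ 57.2 151.2] 89.5 face ctr [0.5772 0.2404 0.0988] mid [0.5847 0.2405 0.0859]
top box 563 (array([ 566.8, -192.1]), array([110.3,  56.1]), 5.3) 0.05854736540629735
top handle 303 (array([ 446.8, -216.3]), array([ 39.6, 220.7]), 2.0) 0.06817760127507388
top paneltop 465 (array([ 477.5, -215.9]), array([ 16.2, 317.6]), 2.3)
top unittop 2600 (array([ 804.6, -202.4]), array([271. , 321.1]), 2.4)
top floor 3958 (array([ 578.5, -208.8]), array([218.6, 315.5]), 2.3) 0.018774886926103407
top arm/holder 592 (array([682.4, 255.9]), array([ 51.5, 159.5]), 89.1) [0.602 0.229 0.28 ] [0.762 0.283 0.35 ]
scene case 549 (array([536.8, 382.6]), array([ 37.6, 150.1]), 88.7) 0.028904291555898354
scene meter n [-0.497  0.033  0.867] 29.9 tiltdir -3.8 398 [ 57.  151.7] 87.5 face ctr [0.5805 0.2435 0.1016] mid [0.588  0.243  0.0886]
scene box 384 (array([ 568.7, -189.3]), array([113.6,  59.9]), 5.3) 0.05985333048856317
scene handle 101 (array([ 437.3, -214.8]), array([ 19.7, 215.9]), 1.5) 0.06949317573676861
scene paneltop 296 (array([ 480.3, -213.1]), array([ 20.8, 320.9]), 2.4)
scene unittop 2143 (array([ 807.4, -199.5]), array([271.7, 323.1]), 2.4)
scene floor 1115 (array([ 588.3, -200.8]), array([234.3, 305.9]), 2.4) 0.02046631136425381
scene arm/holder 926 (array([687.1, 255.1]), array([ 52.8, 163.2]), 86.6) [0.604 0.23  0.25 ] [0.769 0.286 0.352]
```

Run:
```python
from h import *
crop('scene0',140,0,260,80,6,'c4'); crop('top0',380,270,512,384,5,'c5')
s=load('top0');P=cloud(s);s2=load('scene0');P2=cloud(s2)
for nm,Q in(('t',P),('s',P2)):
    k=(Q[...,0]>.585)&(Q[...,0]<.66)&(Q[...,1]>.2)&(Q[...,1]<.3)&(Q[...,2]>.2)&(Q[...,2]<.36)
    q=Q[k]
    for lo in np.arange(.595,.66,.006):
        w=q[(q[:,0]>=lo)&(q[:,0]<lo+.006)]
        if len(w):print(nm,lo.round(3),len(w),'y',w[:,1].min().round(3),w[:,1].max().round(3),'z',w[:,2].min().round(3),w[:,2].max().round(3))
# blue panel line of meter
    im=(s if nm=='t' else s2)['image'].astype(int)
    k=(Q[...,0]>.49)&(Q[...,0]<.66)&(Q[...,1]>.2)&(Q[...,1]<.285)&(Q[...,2]>.06)&(Q[...,2]<.15)
    q=Q[k]
    for lo in np.arange(.51,.65,.02):
        w=q[(q[:,0]>=lo)&(q[:,0]<lo+.02)]; print(nm,'meter',lo.round(3),len(w),np.percentile(w[:,1],[2,98]).round(4),np.median(w[:,2]).round(4))
    k=(Q[...,0]>.1)&(Q[...,0]<.2)&(Q[...,1]>-.6)&(Q[...,1]<-.45)&(Q[...,2]>.2)
    q=Q[k]
    for lo in np.arange(.2,.7,.04):
        w=q[(q[:,2]>=lo)&(q[:,2]<lo+.04)]
        if len(w):print(nm,'arm z',lo.round(2),len(w),w.min(0).round(3),w.max(0).round(3))
print(R.from_quat(sensors.read_state()['tool_rot']).as_matrix().round(3))
```

```text
t 0.601 25 y 0.234 0.281 z 0.286 0.296
t 0.607 48 y 0.231 0.283 z 0.283 0.3
t 0.613 44 y 0.231 0.283 z 0.291 0.299
t 0.619 44 y 0.232 0.283 z 0.291 0.3
t 0.625 16 y 0.24 0.28 z 0.282 0.298
t 0.631 12 y 0.249 0.261 z 0.285 0.298
t 0.637 15 y 0.248 0.261 z 0.287 0.301
t 0.643 12 y 0.247 0.261 z 0.291 0.298
t 0.649 14 y 0.248 0.262 z 0.293 0.3
t 0.655 11 y 0.246 0.259 z 0.283 0.297
t meter 0.51 100 [0.2138 0.2689] 0.067
t meter 0.53 125 [0.2127 0.2679] 0.0778
t meter 0.55 113 [0.2123 0.2692] 0.0891
t meter 0.57 131 [0.2121 0.268 ] 0.0999
t meter 0.59 135 [0.2117 0.2677] 0.1128
t meter 0.61 133 [0.2114 0.2678] 0.1243
t meter 0.63 95 [0.2111 0.2639] 0.132
t meter 0.65 21 [0.213  0.2522] 0.1253
t arm z 0.24 80 [ 0.133 -0.58   0.24 ] [ 0.173 -0.471  0.279]
t arm z 0.28 190 [ 0.118 -0.577  0.28 ] [ 0.176 -0.455  0.32 ]
t arm z 0.32 286 [ 0.119 -0.514  0.32 ] [ 0.18  -0.455  0.36 ]
t arm z 0.36 306 [ 0.117 -0.524  0.36 ] [ 0.187 -0.489  0.4  ]
t arm z 0.4 80 [ 0.129 -0.503  0.4  ] [ 0.177 -0.491  0.407]
s 0.601 2 y 0.235 0.241 z 0.295 0.295
s 0.607 23 y 0.234 0.283 z 0.295 0.298
s 0.613 44 y 
[... 359 characters left out ...]
8 0.2728] 0.0766
s meter 0.55 76 [0.2194 0.2724] 0.0863
s meter 0.57 90 [0.2199 0.2722] 0.098
s meter 0.59 95 [0.2188 0.2722] 0.1111
s meter 0.61 103 [0.2179 0.2714] 0.121
s meter 0.63 155 [0.2159 0.2709] 0.1335
s meter 0.65 140 [0.2161 0.2695] 0.1227
s arm z 0.24 85 [ 0.125 -0.581  0.242] [ 0.176 -0.468  0.28 ]
s arm z 0.28 231 [ 0.117 -0.597  0.28 ] [ 0.184 -0.452  0.32 ]
s arm z 0.32 264 [ 0.12  -0.592  0.32 ] [ 0.184 -0.455  0.36 ]
s arm z 0.36 204 [ 0.124 -0.544  0.36 ] [ 0.19  -0.485  0.4  ]
s arm z 0.4 225 [ 0.115 -0.563  0.4  ] [ 0.194 -0.483  0.44 ]
s arm z 0.44 125 [ 0.131 -0.544  0.44 ] [ 0.192 -0.482  0.462]
[[-0.     0.273 -0.962]
 [ 0.001 -0.962 -0.273]
 [-1.    -0.001  0.   ]]
```

View pics/c4.png

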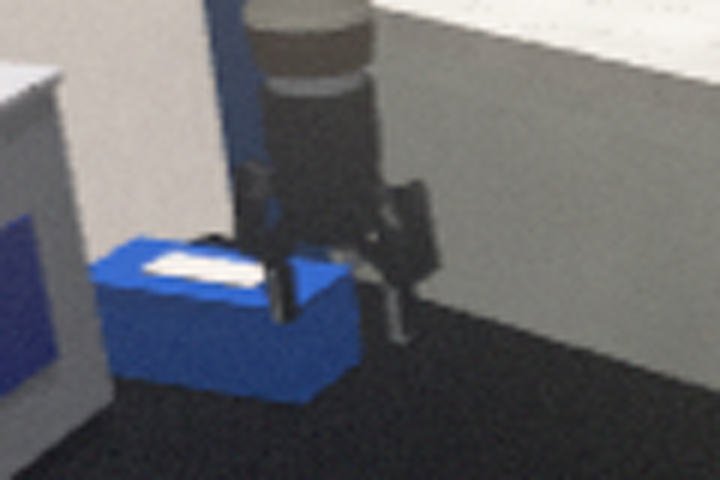

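View pics/c5.png

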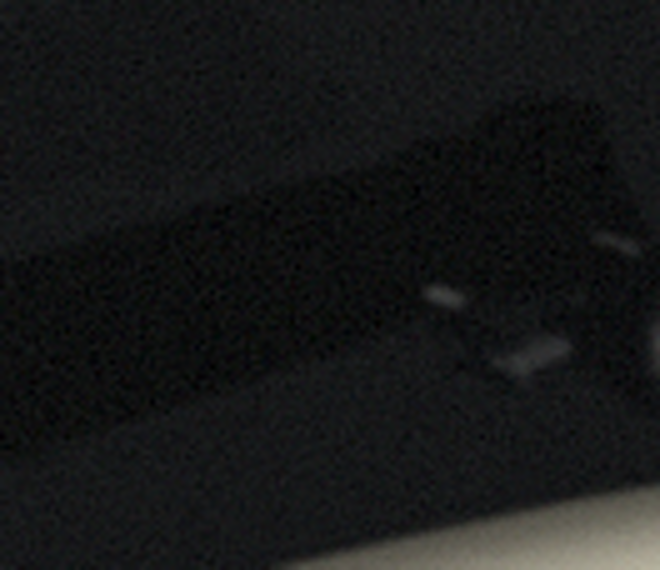

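The tool frame and geometry are clear. The meter's middle is near (0.586, 0.242, 0.087), with a yaw of about −1°. The holder spans x ≥ 0.602 at z 0.283–0.30, so I'll grip at x ≈ 0.55, clear of it. First I'll turn the tool about 163°.

Request:
{"name": "send_rows", "arguments": {
  "targets": [
    [[0,0,0],-10.2],
    [[0,0,0],-10.2],
    [[0,0,0],-10.2],
    [[0,0,0],-10.2],
    [[0,0,0],-10.2],
    [[0,0,0],-10.2],
    [[0,0,0],-10.2],
    [[0,0,0],-10.2]
  ],
  "claw": 0,
  "grip_force": 60
}}

```text
t: 1.1
tool_pos: [0.1503, -0.5291, 0.4042]
tool_rot: [0.465, 0.533, -0.465, 0.533]
force: [-0.1, -0.1, -0.2]
grip_width: 0.0854
```

Request:
{"name": "send_rows", "arguments": {
  "targets": [
    [[0,0,0],-10.2],
    [[0,0,0],-10.2],
    [[0,0,0],-10.2],
    [[0,0,0],-10.2],
    [[0,0,0],-10.2],
    [[0,0,0],-10.2],
    [[0,0,0],-10.2],
    [[0,0,0],-10.2]
  ]
}}

```text
t: 2.1
tool_pos: [0.1503, -0.5291, 0.4042]
tool_rot: [0.004, 0.707, -0.003, 0.707]
force: [-0.6, 0.6, -0.1]
grip_width: 0.0852
```

Request:
{"name": "send_rows", "arguments": {
  "targets": [
    [[0,4.8,2.3],0],
    [[0,4.8,2.3],0],
    [[0,4.8,2.3],0],
    [[0,4.8,2.3],0],
    [[0,4.8,2.3],0],
    [[0,4.8,2.3],0],
    [[0,4.8,2.3],0],
    [[0,4.8,2.3],0]
  ]
}}

```text
t: 3.1
tool_pos: [0.3409, -0.1465, 0.4046]
tool_rot: [0.006, 0.707, -0.006, 0.707]
force: [0.2, -0.8, 0.0]
grip_width: 0.0854
```

Request:
{"name": "send_rows", "arguments": {
  "targets": [
    [[0,4.8,2.3],0],
    [[0,4.8,2.3],0],
    [[0,4.8,2.3],0],
    [[0,4.8,2.3],0],
    [[0,4.8,2.3],0],
    [[0,4.8,2.3],0],
    [[0,4.8,2.3],0],
    [[0,4.8,2.3],0]
  ]
}}

```text
t: 4.1
tool_pos: [0.5314, 0.2346, 0.4043]
tool_rot: [0.006, 0.707, -0.006, 0.707]
force: [0.2, -0.1, 0.2]
grip_width: 0.0853
```

Run:
```python
from h import *
snap('scene','scene1');st=sensors.read_state();print(st['tool_pos'],st['joint_positions'].round(3),R.from_quat(st['tool_rot']).as_matrix().round(4))
crop('scene1',200,60,400,300,2.5,'c6')
```

```text
[0.53333737 0.23889369 0.40187657] [0.421 0.171 0.263 1.664 0.002 0.435] [[-1.800e-03  1.410e-02  9.999e-01]
 [ 9.000e-04  9.999e-01 -1.410e-02]
 [-1.000e+00  9.000e-04 -1.800e-03]]
```

View pics/c6.png

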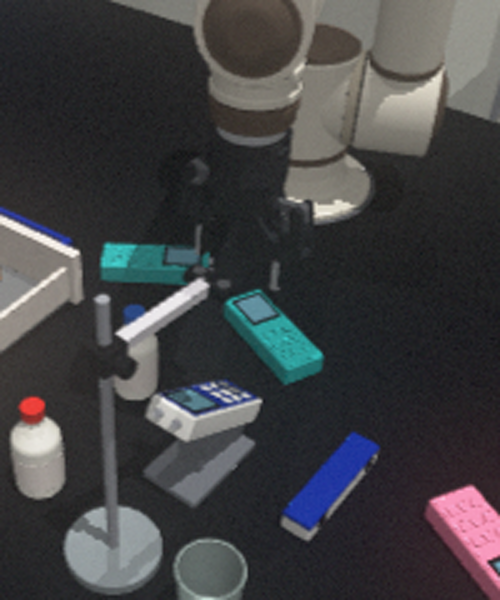

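Run:
```python
from h import *
s=load('scene1');P=cloud(s)
k=(P[...,0]>.42)&(P[...,0]<.68)&(P[...,1]>.15)&(P[...,1]<.34)&(P[...,2]>.21)
q=P[k]
for lo in np.arange(.2,.7,.02):
    w=q[(q[:,2]>=lo)&(q[:,2]<lo+.02)]
    if len(w):print('z-tcp',(lo-.404).round(3),len(w),'x',(np.percentile(w[:,0],[2,98])-.534).round(3),'y',(np.percentile(w[:,1],[2,98])-.239).round(3))
```

```text
z-tcp -0.164 56 x [-0.014  0.009] y [-0.056  0.053]
z-tcp -0.144 105 x [-0.013  0.01 ] y [-0.057  0.054]
z-tcp -0.124 482 x [-0.01   0.143] y [-0.067  0.07 ]
z-tcp -0.104 324 x [-0.016  0.015] y [-0.072  0.07 ]
z-tcp -0.084 344 x [-0.012  0.018] y [-0.069  0.068]
z-tcp -0.064 245 x [-0.012  0.011] y [-0.067  0.065]
z-tcp -0.044 222 x [-0.012  0.035] y [-0.026  0.035]
z-tcp -0.024 259 x [-0.012  0.035] y [-0.028  0.035]
z-tcp -0.004 241 x [-0.015  0.035] y [-0.031  0.033]
z-tcp 0.016 285 x [-0.014  0.038] y [-0.027  0.037]
z-tcp 0.036 318 x [-0.013  0.038] y [-0.028  0.038]
z-tcp 0.056 229 x [-0.018  0.047] y [-0.021  0.039]
z-tcp 0.076 304 x [0.022 0.054] y [-0.021  0.051]
z-tcp 0.096 467 x [-0.047  0.057] y [-0.026  0.056]
z-tcp 0.116 536 x [-0.048  0.056] y [-0.025  0.056]
z-tcp 0.136 562 x [-0.047  0.055] y [-0.024  0.055]
z-tcp 0.156 560 x [-0.047  0.054] y [-0.021  0.053]
z-tcp 0.176 536 x [-0.024  0.051] y [-0.025  0.045]
z-tcp 0.196 529 x [-0.013  0.042] y [-0.032  0.05 ]
z-tcp 0.216 611 x [-0.01   0.058] y [-0.03   0.059]
z-tcp 0.236 274 x [-0.003  0.062] y [-0.026  0.062]
```

Request:
{"name": "send_rows", "arguments": {
  "targets": [
    [[0,0.4,0.9],0],
    [[3,0,0],0],
    [[3,0,0],0],
    [[3,0,0],0],
    [[3,0,0],0],
    [[2,0,0],0],
    [[1,0,0],0],
    [[0,0,0],0]
  ]
}}

```text
t: 5.15
tool_pos: [0.5399, 0.236, 0.2547]
tool_rot: [0.006, 0.707, -0.006, 0.707]
force: [0.3, 0.7, 0.5]
grip_width: 0.0852
```

Run:
```python
from h import *
snap('scene','scene2');snap('top','top2');st=sensors.read_state();print(st['tool_pos'],st['force'],R.from_quat(st['tool_rot']).as_matrix().round(4))
crop('scene2',200,60,340,260,4,'c7');crop('top2',140,85,270,240,4,'c8')
```

```text
[0.54017303 0.23642762 0.25580673] [0.52401638 0.7123658  1.1091386 ] [[ 1.300e-03  1.680e-02  9.999e-01]
 [ 5.000e-04  9.999e-01 -1.680e-02]
 [-1.000e+00  5.000e-04  1.300e-03]]
```

View pics/c7.png

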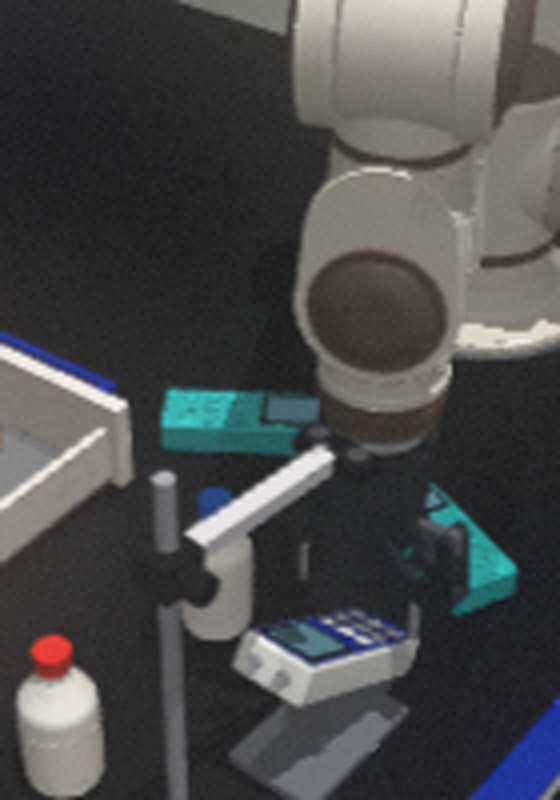

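View pics/c8.png

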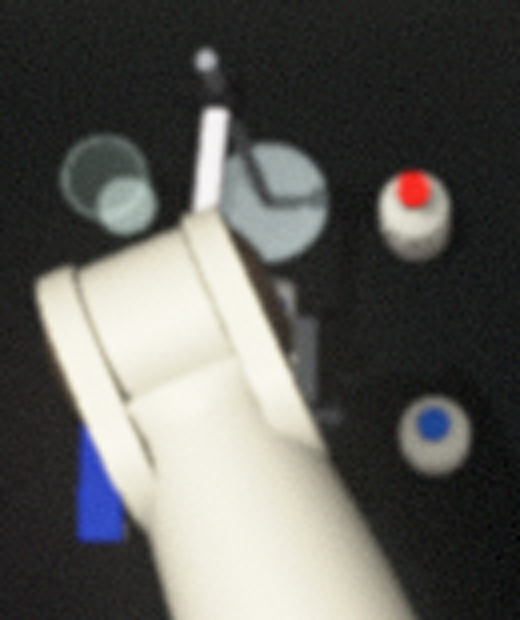

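Request:
{"name": "send_rows", "arguments": {
  "targets": [
    [[0,0.6,0.2],0],
    [[1,0,0],0],
    [[1,0,0],0],
    [[0.8,0,0],0],
    [[0.4,0,0],0],
    [[0,0,0],0],
    [[0,0,0],0],
    [[0,0,0],0]
  ]
}}

```text
t: 6.25
tool_pos: [0.5421, 0.2427, 0.2231]
tool_rot: [0.006, 0.707, -0.006, 0.707]
force: [-0.2, -0.1, 0.8]
grip_width: 0.0853
```

Run:
```python
from h import *
snap('scene','scene3');st=sensors.read_state();print(st['tool_pos'],st['force'])
crop('scene3',230,140,330,260,5,'c9')
```

```text
[0.54208444 0.24262957 0.22301875] [ 0.52714425 -0.40103285 -0.13073783]
```

View pics/c9.png

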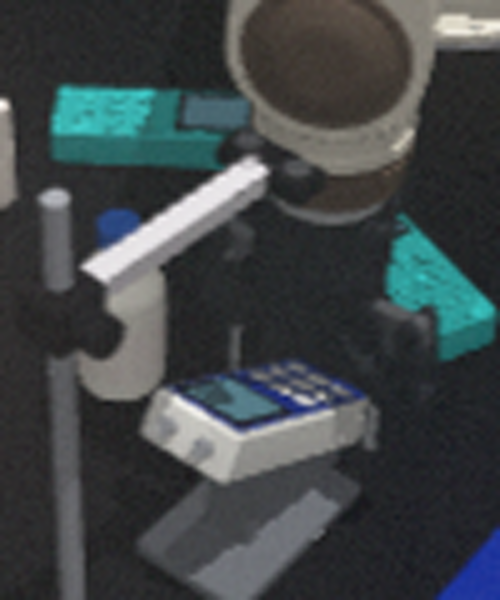

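The fingers straddle the meter near its lower end (crop (370,420)) and the holder at (270,170) hasn't been touched. Closing now.

Request:
{"name": "send_rows", "arguments": {
  "targets": [
    [[0,0,0],0],
    [[0,0,0],0],
    [[0,0,0],0],
    [[0,0,0],0],
    [[0,0,0],0],
    [[0,0,0],0],
    [[0,0,0],0],
    [[0,0,0],0]
  ],
  "claw": 1,
  "grip_force": 80
}}

```text
t: 7.3
tool_pos: [0.5421, 0.2426, 0.2233]
tool_rot: [0.006, 0.707, -0.006, 0.707]
force: [-2.6, -1.6, 6.0]
grip_width: 0.0566
```

Request:
{"name": "send_rows", "arguments": {
  "targets": [
    [[-0.4,0,0],0],
    [[-0.6,0,-0.2],0],
    [[-0.8,0,-0.4],0],
    [[-0.8,0,-0.5],0],
    [[-0.8,0,-0.6],0],
    [[-0.8,0,-0.8],0],
    [[-0.8,0,-0.8],0],
    [[0,0,0],0]
  ]
}}

```text
t: 8.3
tool_pos: [0.5086, 0.2433, 0.2737]
tool_rot: [0.006, 0.707, -0.005, 0.708]
force: [0.9, 0.3, -3.5]
grip_width: 0.0567
```

Run:
```python
from h import *
snap('scene','scene4');st=sensors.read_state();print(st['tool_pos'],st['force'],st['torque'],st['grip_width'])
crop('scene4',220,120,340,260,4,'c10')
```

```text
[0.50884607 0.24325469 0.27317026] [-0.56037689 -0.39237179 -2.64778278] [-0.0223976   0.13433536 -0.04588291] 0.056466596450910844
```

View pics/c10.png

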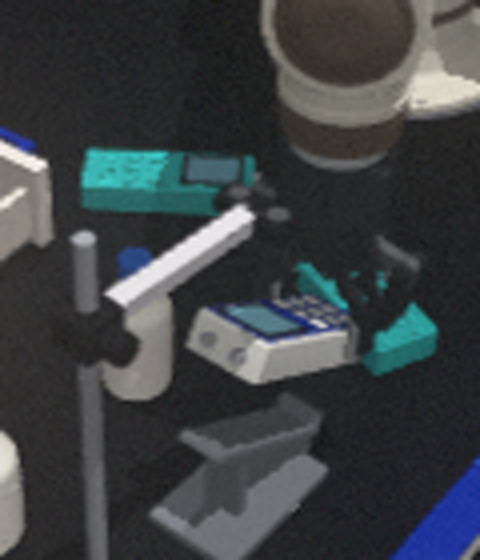

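The meter is lifted cleanly and the cradle and holder are undisturbed. Next I'll back off and raise it, then swing it across.

Request:
{"name": "send_rows", "arguments": {
  "targets": [
    [[-0.5,0,-2],0],
    [[-0.5,0,-2.5],0],
    [[-1,0,-3],0],
    [[-2,-1,-1],0],
    [[-2.5,-3,0],-1],
    [[-2.5,-4,0],-1],
    [[-1,-5,0],-1],
    [[0,-5,0],-0.3]
  ]
}}

```text
t: 9.35
tool_pos: [0.4262, 0.0633, 0.3735]
tool_rot: [-0.015, 0.706, 0.015, 0.708]
force: [-0.2, -0.0, -3.0]
grip_width: 0.0567
```

Run:
```python
from h import *
snap('scene','scene5');snap('top','top5');st=sensors.read_state();print(st['tool_pos'],st['force'],st['torque'],st['grip_width'],R.from_quat(st['tool_rot']).as_matrix().round(4))
```

```text
[0.42619863 0.06121569 0.37283613] [-0.76188288  0.69569866 -2.66077109] [ 0.11782689  0.08853509 -0.00950975] 0.05668094915955752 [[ 6.000e-04 -3.680e-02  9.993e-01]
 [-1.100e-03  9.993e-01  3.680e-02]
 [-1.000e+00 -1.100e-03  5.000e-04]]
```

View pics/scene5.png

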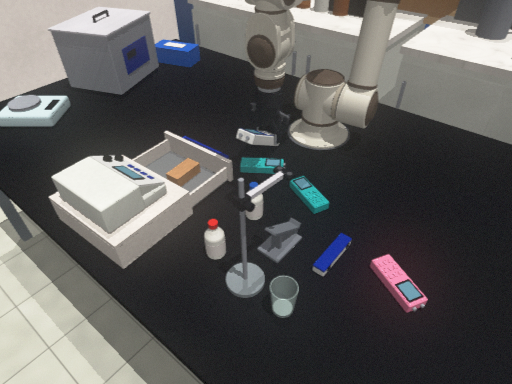

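View pics/top5.png

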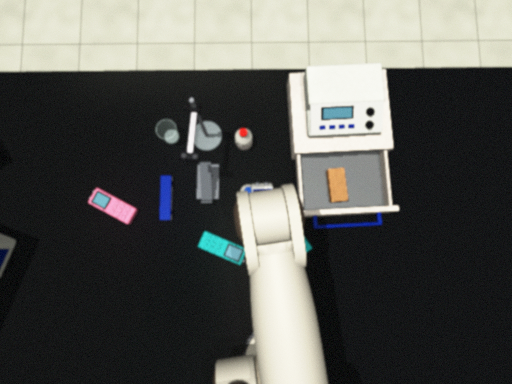

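Run:
```python
from h import *
s=load('scene5');P=cloud(s);im=s['image'].astype(int)
crop('scene5',225,90,295,160,8,'c11')
k=(P[...,0]>.34)&(P[...,0]<.62)&(P[...,1]>-.0)&(P[...,1]<.13)&(P[...,2]>.14)&(P[...,2]<.36)
b=k&(im[...,2]>im[...,0]+35)&(im[...,2]>im[...,1]+25)
q=P[b];print(len(q),q.min(0).round(3),q.max(0).round(3))
c=q.mean(0);n=np.linalg.svd(q-c,full_matrices=False)[2][2];n*=np.sign(n[2]);print(n.round(3),np.degrees(np.arccos(n[2])))
br=k&(im.min(-1)>110);w=P[br];print(len(w),w.min(0).round(3),w.max(0).round(3))
# drawer sides
P0=cloud(load('top0'))
ex=np.array([.99916,.041,0]);ey=np.array([-.041,.99916,0]);o=np.array([.487,-.2142,0])
D=np.stack([(P0-o)@ex,(P0-o)@ey,P0[...,2]],-1)
for lo in np.arange(-.17,.17,.01):
    w=D[(D[...,0]>.03)&(D[...,0]<.16)&(D[...,1]>=lo)&(D[...,1]<lo+.01)]
    print(lo.round(3),len(w),np.percentile(w[:,2],[5,50,95]).round(3))
for lo in np.arange(-.07,.24,.01):
    w=D[(abs(D[...,1]+.08)<.04)&(D[...,0]>=lo)&(D[...,0]<lo+.01)]
    print('x',lo.round(3),np.median(w[:,2]).round(3),end='; ')
```

```text
14 [0.45  0.054 0.244] [0.513 0.093 0.28 ]
[-0.508 -0.004  0.862] 30.512254625602218
402 [0.42  0.041 0.206] [0.546 0.1   0.288]Traceback (most recent call last):
  File "<stdin>", line 15, in <module>
    return _quantile_unchecked(
        a, q, axis, out, overwrite_input, method, keepdims, weights)
    return _ureduce(a,
                    func=_quantile_ureduce_func,
    ...<5 lines>...
                    overwrite_input=overwrite_input,
                    method=method)
    r = func(a, **kwargs)
    result = _quantile(arr,
                       quantiles=q,
    ...<2 lines>...
                       out=out,
                       weights=wgt)
    slices_having_nans = np.isnan(arr[-1, ...])
                                  ~~~^^^^^^^^^
IndexError: index -1 is out of bounds for axis 0 with size 0
```

View pics/c11.png

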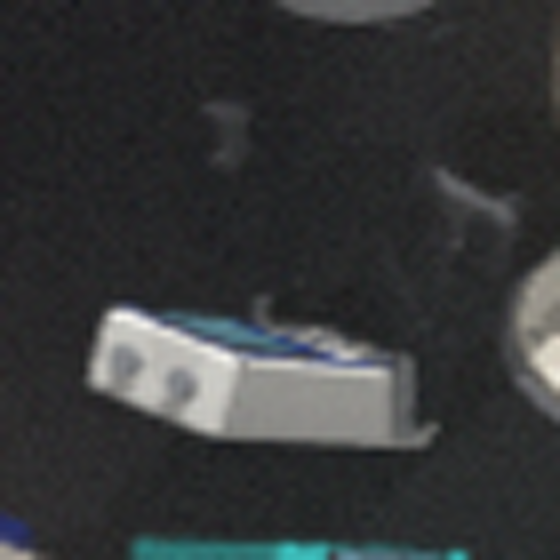

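Run:
```python
from h import *
P0=cloud(load('top0'))
ex=np.array([.99916,.041,0]);ey=np.array([-.041,.99916,0]);o=np.array([.487,-.2142,0])
D=np.stack([(P0-o)@ex,(P0-o)@ey,P0[...,2]],-1)
for lo in np.arange(-.17,.17,.01):
    w=D[(D[...,0]>.03)&(D[...,0]<.16)&(D[...,1]>=lo)&(D[...,1]<lo+.01)]
    if len(w):print(lo.round(3),len(w),np.percentile(w[:,2],[5,50,95]).round(3))
for lo in np.arange(-.07,.24,.01):
    w=D[(abs(D[...,1]+.08)<.04)&(D[...,0]>=lo)&(D[...,0]<lo+.01)]
    if len(w):print('x',lo.round(3),np.median(w[:,2]).round(3),end='; ')
```

```text
-0.15 263 [0.019 0.056 0.071]
-0.14 144 [0.015 0.02  0.062]
-0.13 119 [0.014 0.018 0.022]
-0.12 105 [0.013 0.019 0.023]
-0.11 110 [0.014 0.019 0.023]
-0.1 115 [0.014 0.018 0.024]
-0.09 109 [0.013 0.019 0.024]
-0.08 112 [0.014 0.019 0.023]
-0.07 112 [0.014 0.018 0.022]
-0.06 110 [0.014 0.019 0.023]
-0.05 110 [0.014 0.019 0.023]
-0.04 110 [0.015 0.019 0.023]
-0.03 110 [0.014 0.019 0.024]
-0.02 29 [0.014 0.018 0.024]
-0.01 97 [0.018 0.058 0.062]
0.0 111 [0.018 0.058 0.063]
0.01 111 [0.018 0.058 0.063]
0.02 107 [0.018 0.058 0.062]
0.03 112 [0.019 0.058 0.062]
0.04 186 [0.015 0.04  0.062]
0.05 113 [0.014 0.019 0.023]
0.06 114 [0.015 0.019 0.023]
0.07 112 [0.015 0.019 0.024]
0.08 109 [0.015 0.019 0.023]
0.09 112 [0.015 0.019 0.022]
0.1 109 [0.014 0.019 0.023]
0.11 113 [0.015 0.019 0.022]
0.12 107 [0.015 0.019 0.023]
0.13 41 [0.017 0.021 0.07 ]
0.14 217 [-0.003  0.054  0.073]
0.15 109 [-0.006 -0.001  0.002]
0.16 106 [-0.005 -0.001  0.003]
x -0.07 -0.001; x -0.06 0.068; x -0.05 -0.001; x -0.04 0.0; x -0.03 -0.001; x -0.02 0.09; x -0.01 0.093; x 0.0 0.019; x 0.01 0.018; x 0.02 0.019; x 0.03 0.019; x 0.04 0.019; x 0.05 0.019; x 0.06 0.018; x 0.07 0.018; x 0.08 0.018; x 0.09 0.018; x 0.1 0.019; x 0.11 0.019; x 0.12 0.019; x 0.13 0.019; x 0.14 0.018; x 0.15 0.019; x 0.16 0.018; x 0.17 0.019; x 0.18 0.089; x 0.19 0.094; x 0.2 0.098; x 0.21 0.099; x 0.22 0.102; x 0.23 0.144;
```

Request:
{"name": "send_rows", "arguments": {
  "targets": [
    [[0,-5,1.2],0],
    [[0,-5,1.2],0],
    [[0,-5,1.2],0],
    [[0,-5,1.2],0],
    [[0,-5,1.2],0],
    [[0,-5,1.2],0],
    [[0,-5,1.2],0],
    [[0,0,0.4],-0.3]
  ]
}}

```text
t: 10.45
tool_pos: [0.5292, -0.2842, 0.3708]
tool_rot: [-0.015, 0.708, 0.016, 0.706]
force: [-0.7, 1.0, -3.5]
grip_width: 0.0564
```

Request:
{"name": "send_rows", "arguments": {
  "targets": [
    [[1,0,0],0],
    [[2,0,0],0],
    [[2,0,0],0],
    [[2,0,0],0],
    [[2,0,0],0],
    [[1,0,0],0],
    [[0,0,0],0],
    [[0,0,0],0]
  ]
}}

```text
t: 11.45
tool_pos: [0.5286, -0.2812, 0.2736]
tool_rot: [-0.017, 0.707, 0.016, 0.707]
force: [0.1, -0.2, -2.7]
grip_width: 0.0565
```

Run:
```python
from h import *
snap('scene','scene6');snap('top','top6');st=sensors.read_state();print(st['tool_pos'],st['force'],st['torque'],st['grip_width'],R.from_quat(st['tool_rot']).as_matrix().round(4))
o=np.array([.487,-.2142]);d=st['tool_pos'][:2]-o;print('drawer xy',d@[.99916,.041],d@[-.041,.99916])
crop('scene6',60,100,260,240,4,'c12')
```

```text
[ 0.52865329 -0.28148762  0.27365865] [-0.68212708 -0.25069183 -2.14934985] [-0.03038155  0.09971214 -0.01478485] 0.05666219868814744 [[ 1.300e-03 -4.650e-02  9.989e-01]
 [-7.000e-04  9.989e-01  4.650e-02]
 [-1.000e+00 -7.000e-04  1.200e-03]]
drawer xy 0.038859509405514935 -0.06893888057882512
```

View pics/c12.png

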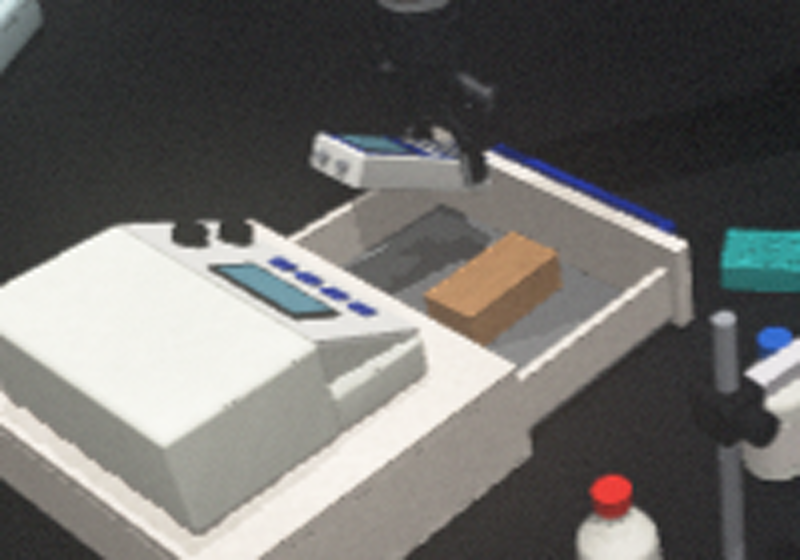

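View pics/top6.png

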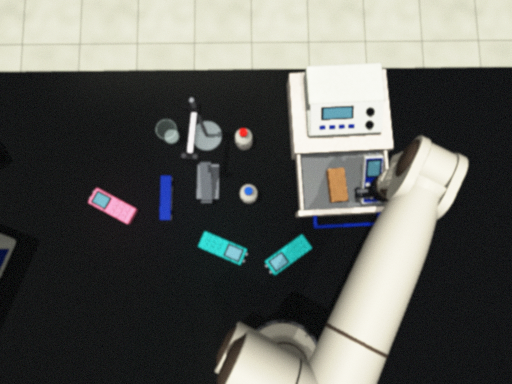

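Request:
{"name": "send_rows", "arguments": {
  "targets": [
    [[0,-0.8,0],0],
    [[1,0,0],0],
    [[1.5,0,0],0],
    [[1.5,0,0],0],
    [[0.8,0,0],0],
    [[0.3,0,0],0],
    [[0,0,0],0],
    [[0,0,0],0]
  ]
}}

```text
t: 12.55
tool_pos: [0.529, -0.2896, 0.2223]
tool_rot: [-0.017, 0.707, 0.016, 0.707]
force: [0.5, 0.8, -2.7]
grip_width: 0.0564
```

```bash
cat > chk.py <<'E'
from h import *
import sys
t=sys.argv[1]
s=snap('scene','scene'+t);snap('top','top'+t);st=sensors.read_state();print(st['tool_pos'],st['force'],st['torque'],st['grip_width'])
o=np.array([.487,-.2142]);d=st['tool_pos'][:2]-o;print('drawer xy',d@[.99916,.041],d@[-.041,.99916])
if len(sys.argv)>2: crop('scene'+t,*map(int,sys.argv[2].split(',')),5,'s'+t)
if len(sys.argv)>3: crop('top'+t,*map(int,sys.argv[3].split(',')),5,'t'+t)
E
python3 chk.py 7 120,100,240,200 280,140,420,240
python3 - <<'E'
from h import *
s=load('scene7');P=cloud(s);im=s['image'].astype(int)
ex=np.array([.99916,.041,0]);ey=np.array([-.041,.99916,0]);o=np.array([.487,-.2142,0])
D=np.stack([(P-o)@ex,(P-o)@ey,P[...,2]],-1)
k=(abs(D[...,1]+.075)<.04)&(D[...,0]>0)&(D[...,0]<.2)&(D[...,2]>.03)&(D[...,2]<.18)&(im.min(-1)>90)
w=D[k];print(len(w),w.min(0).round(3),w.max(0).round(3),np.percentile(w,[2,98],axis=0).round(3))
E
```

```text
[ 0.52899195 -0.28953848  0.22220528] [-1.00674037 -0.78350187 -1.81568132] [ 0.03065892  0.09840274 -0.03349779] 0.056266192903378656
drawer xy 0.038867796961416616 -0.07699686701432693
473 [ 0.    -0.115  0.031] [ 0.2   -0.036  0.136] [[ 0.    -0.101  0.042]
 [ 0.197 -0.041  0.135]]
```

View pics/s7.png

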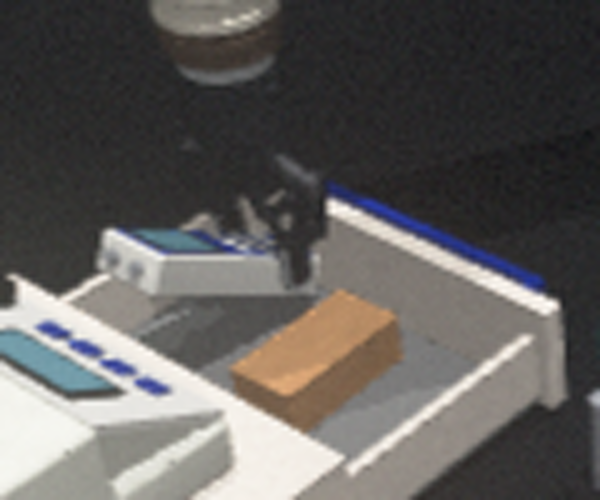

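View pics/t7.png

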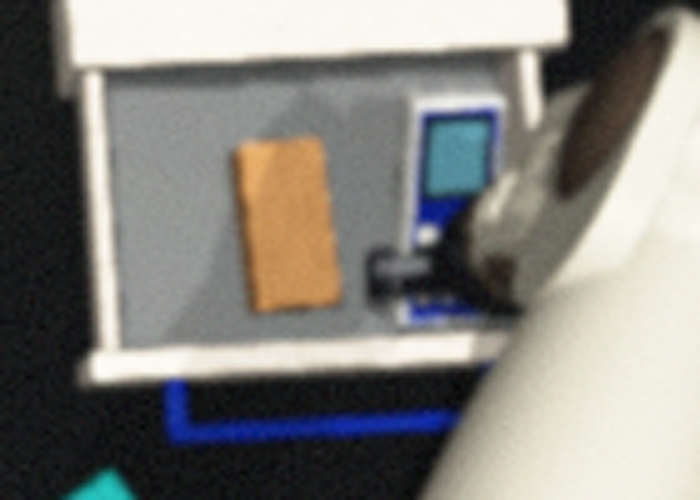

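Request:
{"name": "send_rows", "arguments": {
  "targets": [
    [[0.3,0,0],0],
    [[0.3,0,0],0],
    [[0.3,0,0],0],
    [[0.2,0,0],0],
    [[0.2,0,0],0],
    [[0.1,0,0],0],
    [[0,0,0],0],
    [[0,0,0],0]
  ]
}}

```text
t: 13.65
tool_pos: [0.529, -0.2894, 0.2089]
tool_rot: [-0.017, 0.706, 0.016, 0.707]
force: [-1.4, 1.9, 5.8]
grip_width: 0.0567
```

Contact came at TCP z 0.209, as predicted. Now I'll loosen the grip and roll the meter flat about its lower edge in stages.

Request:
{"name": "send_rows", "arguments": {
  "targets": [
    [[0,0,0],0],
    [[0,0,0],0],
    [[0.1,0,0.1],0],
    [[0.1,0,0.2],0],
    [[0.1,0,0.1],0],
    [[0.1,0,0.2],0],
    [[0,0,0],0],
    [[0,0,0],0]
  ],
  "grip_force": 22
}}

```text
t: 14.65
tool_pos: [0.5362, -0.289, 0.2086]
tool_rot: [-0.017, 0.704, 0.016, 0.709]
force: [-1.2, 7.7, 25.6]
grip_width: 0.0565
```

```bash
python3 chk.py 8 120,100,240,200 280,140,420,240
```

```text
[ 0.5361631  -0.28897475  0.20858962] [ 0.92630901  7.36102731 26.18933252] [ 1.70061932  0.70324921 -0.10827331] 0.056850368112781206
drawer xy 0.0460560338292341 -0.07672762194241955
```

View pics/s8.png

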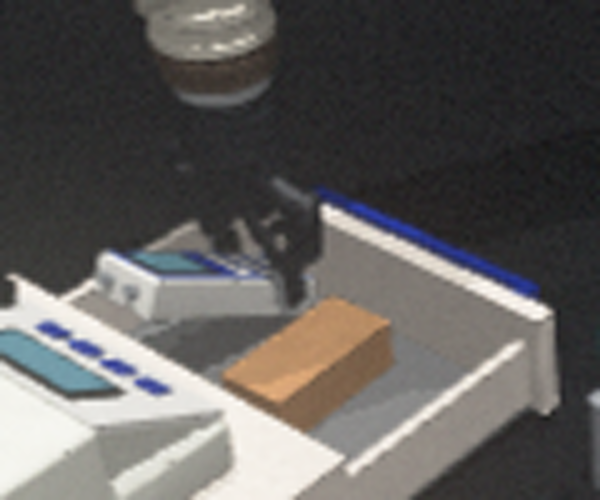

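```bash
cat > tilt.py <<'E'
from h import *
import sys
ex=np.array([.99916,.041,0]);ey=np.array([-.041,.99916,0]);o=np.array([.487,-.2142,0])
def tilt(tag,y0=-.077):
    s=load(tag);P=cloud(s);im=s['image'].astype(int)
    D=np.stack([(P-o)@ex,(P-o)@ey,P[...,2]],-1)
    k=(abs(D[...,1]-y0)<.035)&(D[...,0]>.02)&(D[...,0]<.2)&(D[...,2]>.035)&(D[...,2]<.135)&(im[...,2]>im[...,0]+25)&(im.max(-1)>70)
    q=D[k]
    for _ in range(3):
        c=np.median(q,0);A=np.c_[q[:,:2],np.ones(len(q))];sol=np.linalg.lstsq(A,q[:,2],rcond=None)[0];r=q[:,2]-A@sol;q=q[abs(r)<max(.002,2*np.std(r))]
    print(tag,len(q),'pitch',np.degrees(np.arctan(sol[0])).round(1),'roll',np.degrees(np.arctan(sol[1])).round(1),'min',q.min(0).round(3),'max',q.max(0).round(3))
for t in sys.argv[1:]: tilt(t)
E
python3 tilt.py top7 scene7 top8 scene8
```

```text
top7 290 pitch 29.7 roll -1.0 min [ 0.02  -0.102  0.063] max [ 0.138 -0.05   0.135]
scene7 74 pitch 30.5 roll 0.7 min [ 0.055 -0.1    0.086] max [ 0.138 -0.05   0.135]
top8 334 pitch 30.2 roll 0.4 min [ 0.021 -0.1    0.045] max [ 0.146 -0.05   0.121]
scene8 76 pitch 30.4 roll -0.6 min [ 0.063 -0.098  0.072] max [ 0.15  -0.046  0.123]
```

View pics/t8.png

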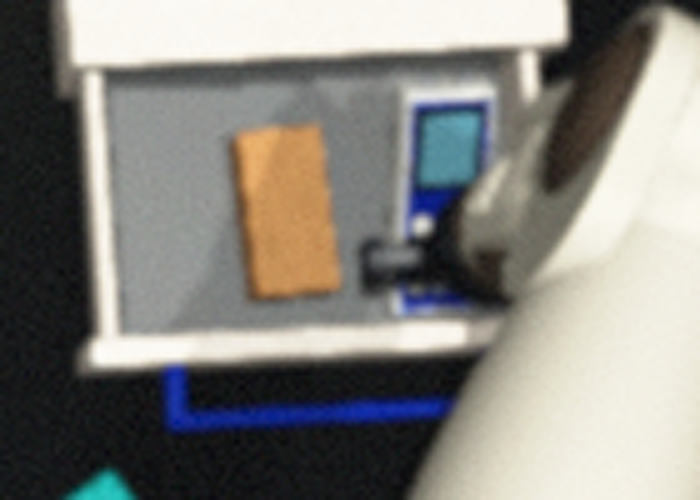

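The meter didn't pivot in the grip. Fz reached 26 N on a 17 mm lever and the drawer, which slides easily, crept in about 8 mm, so pushing harder here is no good. I'll lift it out and roll it flat on the fixed bench at a clear spot right of the drawer, around (0.45, −0.47). Then I can regrip it at its middle and place it flat.

Request:
{"name": "send_rows", "arguments": {
  "targets": [
    [[-0.5,0,0],0],
    [[-1,0,0],0],
    [[-2,0,0],0],
    [[-2.5,0,0],0],
    [[-2.5,0,0],0],
    [[-1.5,-1,-0.5],0],
    [[0,-2,-1],0],
    [[0,-2,-1],0]
  ],
  "grip_force": 80,
  "claw": 1
}}

```text
t: 15.75
tool_pos: [0.5112, -0.342, 0.3025]
tool_rot: [-0.016, 0.707, 0.016, 0.706]
force: [-0.1, -0.2, -2.7]
grip_width: 0.0566
```

Request:
{"name": "send_rows", "arguments": {
  "targets": [
    [[0,-3,-1.5],0],
    [[0,-4,-1.5],0],
    [[0,-4,-1.5],0],
    [[0,-2,-1.5],0],
    [[2,0,0],0],
    [[3,0,0],0],
    [[2,0,0],0],
    [[0,0,0],0]
  ]
}}

```text
t: 16.75
tool_pos: [0.4576, -0.4727, 0.2315]
tool_rot: [-0.015, 0.708, 0.017, 0.706]
force: [0.3, 0.1, -2.1]
grip_width: 0.0564
```

```bash
python3 chk.py 9
python3 - <<'E'
from h import *
P=cloud(load('top9'))
k=(P[...,0]>.36)&(P[...,0]<.7)&(P[...,1]<-.39)&(P[...,1]>-.6)&(P[...,2]<.03)&(P[...,2]>.008)
print(k.sum())
E
```

```text
[ 0.4582686  -0.47306403  0.23436728] [ 0.62214809 -0.20691176 -2.44847468] [-0.02861323  0.14858956 -0.02841469] 0.05653274032814696
drawer xy -0.03932069275184273 -0.2574686005109909
1
```

View pics/scene9.png

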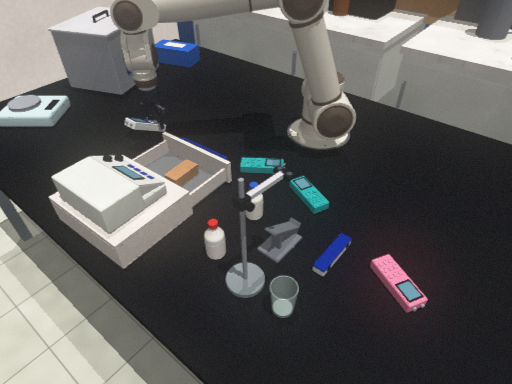

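View pics/top9.png

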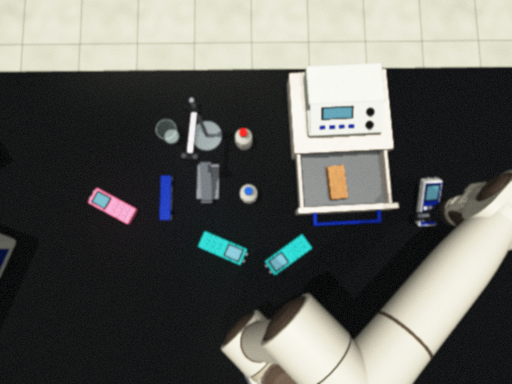

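Request:
{"name": "send_rows", "arguments": {
  "targets": [
    [[1,0,0],0],
    [[1,0,0],0],
    [[1,0,0],0],
    [[0.7,0,0],0],
    [[0.4,0,0],0],
    [[0.2,0,0],0],
    [[0.2,0,0],0],
    [[0,0,0],0]
  ]
}}

```text
t: 17.85
tool_pos: [0.4584, -0.473, 0.1892]
tool_rot: [-0.017, 0.707, 0.016, 0.707]
force: [0.9, 0.6, -1.0]
grip_width: 0.0569
```

Just about at contact. I'll loosen the grip to 20 N and drag forward while pressing lightly.

Request:
{"name": "send_rows", "arguments": {
  "targets": [
    [[0.1,0,0],0],
    [[0.1,0,0.1],0],
    [[0.1,0,0.2],0],
    [[0,0,0.2],0],
    [[0.1,0,0.2],0],
    [[0,0,0.2],0],
    [[0,0,0.2],0],
    [[0,0,0],0]
  ],
  "claw": 1,
  "grip_force": 20
}}

```text
t: 18.85
tool_pos: [0.4684, -0.4733, 0.1874]
tool_rot: [-0.017, 0.707, 0.015, 0.707]
force: [-10.5, -0.2, 16.0]
grip_width: 0.0562
```

```bash
cat > tilt2.py <<'E'
from h import *
import sys
for t in sys.argv[1:]:
    s=load(t);P=cloud(s);im=s['image'].astype(int)
    k=(P[...,0]>.38)&(P[...,0]<.72)&(P[...,1]<-.40)&(P[...,1]>-.56)&(P[...,2]>.012)&(P[...,2]<.14)&(im[...,2]>im[...,0]+25)&(im.max(-1)>60)
    q=P[k]
    for _ in range(3):
        A=np.c_[q[:,:2],np.ones(len(q))];sol=np.linalg.lstsq(A,q[:,2],rcond=None)[0];r=q[:,2]-A@sol;q=q[abs(r)<max(.002,2*np.std(r))]
    print(t,len(q),'pitch',np.degrees(np.arctan(sol[0])).round(1),'roll',np.degrees(np.arctan(sol[1])).round(1),q.min(0).round(3),q.max(0).round(3))
E
python3 chk.py 10; python3 tilt2.py top9 top10 scene10
```

```text
[ 0.46839597 -0.47327073  0.18739126] [-10.15332386  -0.85350466  14.00383275] [ 0.0144187   2.77659729 -0.00966407] 0.056530534403819555
drawer xy -0.02921030385408043 -0.25809034535746905
top9 354 pitch 30.2 roll 1.4 [ 0.429 -0.497  0.069] [ 0.555 -0.444  0.14 ]
top10 397 pitch 25.9 roll 1.6 [ 0.438 -0.499  0.024] [ 0.57  -0.444  0.093]
scene10 59 pitch 26.4 roll 1.4 [ 0.481 -0.49   0.049] [ 0.571 -0.441  0.095]
```

It's working: pitch went from 30° to 26° at a modest 15 N. I'll carry on.

Request:
{"name": "send_rows", "arguments": {
  "targets": [
    [[0.1,0,0.2],0],
    [[0.1,0,0.2],0],
    [[0.1,0,0.2],0],
    [[0.1,0,0.2],0],
    [[0.1,0,0.2],0],
    [[0,0,0.2],0],
    [[0,0,0.1],0],
    [[0,0,0],0]
  ]
}}

```text
t: 19.95
tool_pos: [0.4814, -0.4727, 0.1822]
tool_rot: [-0.017, 0.707, 0.015, 0.706]
force: [-9.7, -0.7, 13.7]
grip_width: 0.0568
```

```bash
python3 chk.py 11; python3 tilt2.py top11 scene11
```

```text
[ 0.48135632 -0.47271401  0.18223836] [-10.41301793  -0.36171424  13.9285357 ] [-0.17587496  2.82880248  0.02311521] 0.05653218975771451
drawer xy -0.016238011417824293 -0.2580654724401956
top11 432 pitch 14.3 roll 1.2 [ 0.451 -0.498  0.026] [ 0.591 -0.443  0.069]
scene11 104 pitch 15.1 roll 1.3 [ 0.452 -0.495  0.031] [ 0.592 -0.439  0.068]
```

Request:
{"name": "send_rows", "arguments": {
  "targets": [
    [[0.1,0,0.2],0],
    [[0.1,0,0.2],0],
    [[0.1,0,0.2],0],
    [[0.1,0,0.1],0],
    [[0.1,0,0.1],0],
    [[0.1,0,0.1],0],
    [[0,0,0],0],
    [[0,0,0],0]
  ]
}}

```text
t: 21.05
tool_pos: [0.4907, -0.4724, 0.1763]
tool_rot: [-0.017, 0.707, 0.015, 0.707]
force: [-7.2, -1.8, 13.6]
grip_width: 0.0568
```

```bash
python3 chk.py 12; python3 tilt2.py top12 scene12
```

```text
[ 0.49072793 -0.47236261  0.17633467] [-7.60332964 -0.88769259 14.42190123] [-0.30850139  2.22701493  0.06601452] 0.056289785902730594
drawer xy -0.00685986746701566 -0.25809860305875837
top12 410 pitch 4.3 roll 0.1 [ 0.458 -0.498  0.025] [ 0.605 -0.442  0.043]
scene12 146 pitch 4.9 roll 0.7 [ 0.464 -0.498  0.032] [ 0.608 -0.439  0.045]
```

Request:
{"name": "send_rows", "arguments": {
  "targets": [
    [[0.1,0,0.1],0],
    [[0.1,0,0.1],0],
    [[0.1,0,0.1],0],
    [[0,0,0.1],0],
    [[0,0,0],0],
    [[0,0,0],0],
    [[0,0,0],0],
    [[0,0,0],0]
  ]
}}

```text
t: 22.15
tool_pos: [0.4943, -0.4722, 0.1737]
tool_rot: [-0.017, 0.707, 0.015, 0.707]
force: [-11.4, -0.7, 17.0]
grip_width: 0.0566
```

```bash
python3 chk.py 13; python3 tilt2.py top13 scene13
```

```text
[ 0.49433103 -0.47223477  0.17370805] [-11.72804812  -0.92373065  16.09165885] [-0.06219746  2.73059105 -0.01977583] 0.056403585051426154
drawer xy -0.003254553669262473 -0.2581185903629248
top13 404 pitch 0.1 roll 1.4 [ 0.461 -0.497  0.024] [ 0.611 -0.442  0.035]
scene13 148 pitch 0.8 roll 1.8 [ 0.467 -0.498  0.027] [ 0.608 -0.442  0.034]
```

The meter is flat, with pitch between 0.1° and 0.8°. I'll release it and move the fingers up to its middle to regrip.

Request:
{"name": "send_rows", "arguments": {
  "targets": [
    [[-0.1,0,-0.2],0],
    [[0,0,0],0],
    [[0,0,0],0],
    [[0,0,0],0],
    [[-0.3,0,0.5],0],
    [[0,0,1],0],
    [[0,0,1.3],0],
    [[0,0,0.6],0]
  ],
  "claw": 0
}}

```text
t: 23.25
tool_pos: [0.5284, -0.4695, 0.1745]
tool_rot: [-0.017, 0.707, 0.017, 0.707]
force: [0.2, 0.0, 0.1]
grip_width: 0.0854
```

```bash
python3 chk.py 14 90,80,210,180 380,150,480,250; python3 tilt2.py top14 scene14;  python3 - <<'E'
from h import *
for t in('top14','scene14'):
    P=cloud(load(t)); k=(P[...,0]>.42)&(P[...,0]<.66)&(P[...,1]<-.42)&(P[...,1]>-.52)&(P[...,2]>.015)&(P[...,2]<.037)
    q=P[k];print(t,len(q),cv2.minAreaRect((q[:,:2]*1000).astype(np.float32)))
E
```

```text
[ 0.52808494 -0.46947125  0.17436572] [ 0.35813002  0.39623322 -1.0641658 ] [0.02768625 0.0017017  0.02687822] 0.08552517409616546
drawer xy 0.030584308634801032 -0.2567413044985324
top14 361 pitch 0.3 roll 0.0 [ 0.461 -0.5    0.025] [ 0.611 -0.442  0.034]
scene14 118 pitch 0.5 roll 1.3 [ 0.464 -0.498  0.028] [ 0.61  -0.44   0.034]
top14 614 ((536.5885620117188, -467.794921875), (160.7056121826172, 59.696205139160156), 3.1267542839050293)
scene14 368 ((540.9198608398438, -466.690673828125), (159.3411102294922, 92.4779052734375), 15.005579948425293)
```

View pics/s14.png

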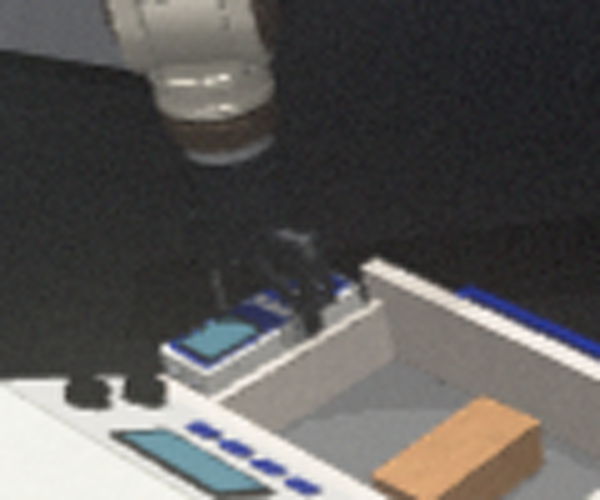

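View pics/t14.png

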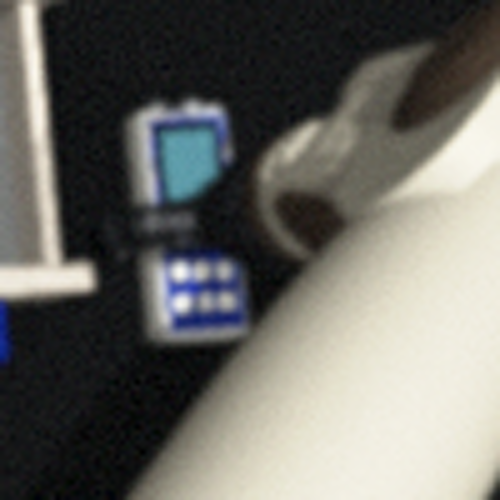

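Request:
{"name": "send_rows", "arguments": {
  "targets": [
    [[-0.2,0,0.2],0],
    [[0,0,0],0],
    [[0,0,0],0],
    [[0,0,0],0],
    [[0,0,0],0],
    [[0,0,0],0],
    [[0,0,0],0],
    [[0,0,0],0]
  ],
  "claw": 1,
  "grip_force": 70
}}

```text
t: 24.35
tool_pos: [0.5292, -0.4699, 0.1775]
tool_rot: [-0.017, 0.707, 0.016, 0.707]
force: [0.4, 0.4, 5.9]
grip_width: 0.0566
```

Request:
{"name": "send_rows", "arguments": {
  "targets": [
    [[-0.5,0,0],0],
    [[-2,0,0],0],
    [[-3,0,-0.5],0],
    [[-3,0,-0.5],0],
    [[-3,0,0],0],
    [[-1,0,0],0],
    [[0,0,0],0],
    [[0,0,0],0]
  ]
}}

```text
t: 25.35
tool_pos: [0.5191, -0.47, 0.3]
tool_rot: [-0.016, 0.707, 0.017, 0.706]
force: [-1.0, -1.0, -3.8]
grip_width: 0.0562
```

```bash
python3 chk.py 15
python3 - <<'E'
from h import *
for t in('top15','scene15'):
    s=load(t);P=cloud(s);im=s['image'].astype(int)
    k=(P[...,0]>.38)&(P[...,0]<.7)&(P[...,1]<-.40)&(P[...,1]>-.56)&(P[...,2]>.08)&(P[...,2]<.2)&(im[...,2]>im[...,0]+25)&(im.max(-1)>60)
    q=P[k]
    for _ in range(3):
        A=np.c_[q[:,:2],np.ones(len(q))];sol=np.linalg.lstsq(A,q[:,2],rcond=None)[0];r=q[:,2]-A@sol;q=q[abs(r)<max(.002,2*np.std(r))]
    print(t,len(q),np.degrees(np.arctan(sol[:2])).round(1),q.min(0).round(3),q.max(0).round(3))
# drawer: panel top
P=cloud(load('top15'));k=(P[...,0]>.45)&(P[...,0]<.52)&(P[...,1]>-.38)&(P[...,1]<-.05)&(P[...,2]>.088)&(P[...,2]<.101);print(cv2.minAreaRect((P[k][:,:2]*1000).astype(np.float32)))
im=load('top15')['image'].astype(int);k=(P[...,0]>.48)&(P[...,0]<.68)&(P[...,1]>-.3)&(P[...,1]<-.1)&(P[...,2]>.05)&(P[...,2]<.07)&(im[...,0]>im[...,2]+40);print(cv2.minAreaRect((P[k][:,:2]*1000).astype(np.float32)))
E
```

```text
[ 0.51911637 -0.47000395  0.30008585] [ 1.06475981 -0.47943902 -3.49125023] [-0.02528792  0.01095931  0.00925299] 0.05673610460080077
drawer xy 0.02160143499891673 -0.2569058493525784
top15 449 [0.1 0.3] [ 0.453 -0.497  0.147] [ 0.598 -0.441  0.156]
scene15 136 [0.5 2.1] [ 0.453 -0.494  0.15 ] [ 0.598 -0.435  0.158]
((485.95166015625, -214.5428009033203), (16.162616729736328, 320.0362854003906), 2.317997694015503)
((575.2230224609375, -191.61337280273438), (110.17581176757812, 56.496421813964844), 4.88537073135376)
```

Request:
{"name": "send_rows", "arguments": {
  "targets": [
    [[0,2,1],0],
    [[0,3,1],0],
    [[0,3,1],0],
    [[0,3,1.2],0],
    [[0,3,1.2],0],
    [[0,3,1.2],0],
    [[0,1,0],0],
    [[0,0,0],0]
  ]
}}

```text
t: 26.45
tool_pos: [0.5768, -0.2864, 0.3016]
tool_rot: [-0.017, 0.707, 0.017, 0.707]
force: [0.4, -1.2, -3.6]
grip_width: 0.0567
```

```bash
python3 chk.py 16 120,90,240,190 280,130,420,230
```

```text
[ 0.57659112 -0.28763025  0.30163803] [-0.5395793  -0.00640336 -2.71722528] [-0.04842086 -0.03378685  0.00081542] 0.05646917009278073
drawer xy 0.08650522494577075 -0.0770418006376714
```

View pics/t16.png

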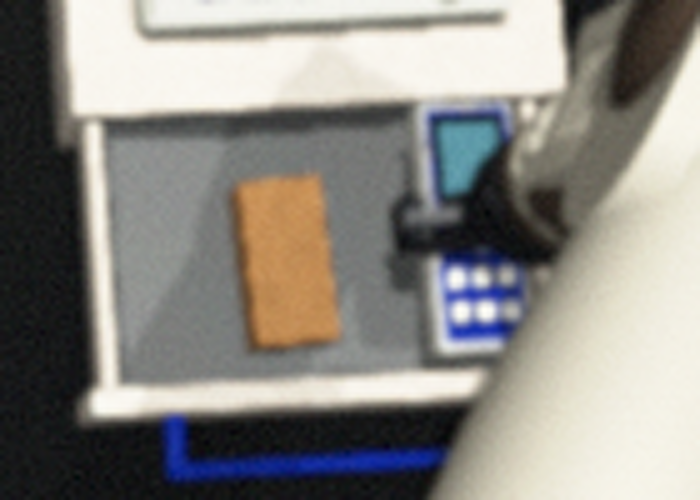

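View pics/s16.png

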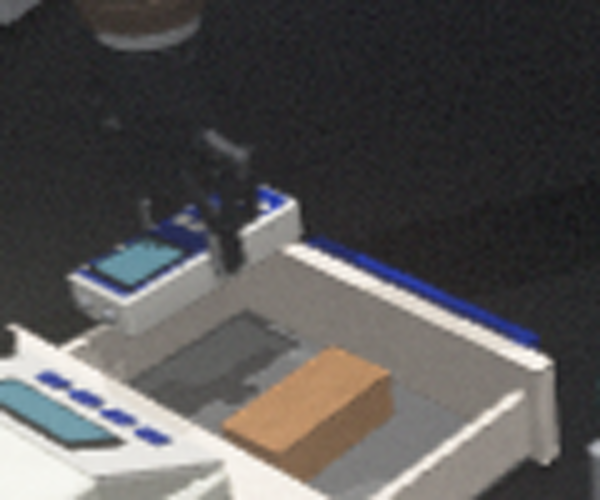

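Request:
{"name": "send_rows", "arguments": {
  "targets": [
    [[1,0,-0.2],0],
    [[1.5,0,0],0],
    [[1.5,0,0],0],
    [[1.5,0,0],0],
    [[1.5,0,0],0],
    [[1,0,0],0],
    [[0.5,0,0],0],
    [[0,0,0],0]
  ]
}}

```text
t: 27.55
tool_pos: [0.5748, -0.2873, 0.2166]
tool_rot: [-0.016, 0.707, 0.016, 0.707]
force: [-0.0, -0.5, -3.0]
grip_width: 0.0567
```

```bash
python3 chk.py 17 120,90,240,190 280,130,420,230
```

```text
[ 0.57495523 -0.28739617  0.21724561] [ 1.07258208 -0.14479447 -2.08464795] [0.01372573 0.01848413 0.05643361] 0.05622975780335904
drawer xy 0.08488030592798498 -0.07674085111807757
```

View pics/t17.png

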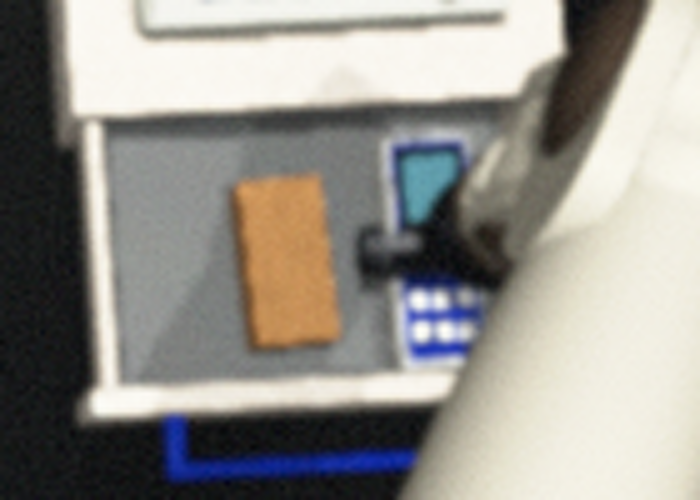

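View pics/s17.png

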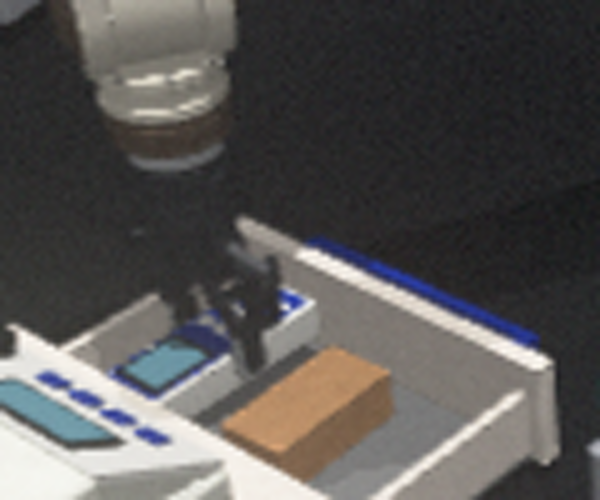

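Request:
{"name": "send_rows", "arguments": {
  "targets": [
    [[0.6,0,0],0],
    [[0.5,0,0],0],
    [[0.4,0,0],0],
    [[0.2,0,0],0],
    [[0.1,0,0],0],
    [[0.1,0,0],0],
    [[0,0,0],0],
    [[0,0,0],0]
  ]
}}

```text
t: 28.65
tool_pos: [0.5748, -0.2874, 0.1978]
tool_rot: [-0.016, 0.707, 0.016, 0.707]
force: [0.0, -0.4, -2.6]
grip_width: 0.0567
```

Request:
{"name": "send_rows", "arguments": {
  "targets": [
    [[0.1,0,0],0],
    [[0,0,0],0],
    [[0.1,0,0],0],
    [[0,0,0],0],
    [[0,0,0],0],
    [[0,0,0],0],
    [[0,0,0],0],
    [[0,0,0],0]
  ]
}}

```text
t: 29.65
tool_pos: [0.5752, -0.2873, 0.1974]
tool_rot: [-0.017, 0.706, 0.016, 0.708]
force: [-1.7, 3.0, 10.4]
grip_width: 0.0567
```

Firm contact (Fz went from −2.6 to +10.4 N). Releasing with a partial opening.

Request:
{"name": "send_rows", "arguments": {
  "targets": [
    [[-0.1,0,0],0],
    [[0,0,0],0],
    [[0,0,0],0],
    [[0,0,0],0],
    [[0,0,0],0],
    [[0,0,0],0],
    [[0,0,0],0],
    [[0,0,0],0]
  ],
  "claw": 0.22
}}

```text
t: 30.65
tool_pos: [0.5748, -0.2874, 0.1967]
tool_rot: [-0.016, 0.707, 0.016, 0.707]
force: [-0.2, -0.4, 0.4]
grip_width: 0.0667
```

Request:
{"name": "send_rows", "arguments": {
  "targets": [
    [[-1,0,0],0],
    [[-3,0,0],0],
    [[-4,0,0],0],
    [[-4,0,-1],0],
    [[-3,2,-2],0],
    [[0,5,-2],0],
    [[0,6,-1],0],
    [[0,6,-0.5],0]
  ]
}}

```text
t: 31.65
tool_pos: [0.5001, -0.0992, 0.3478]
tool_rot: [-0.016, 0.706, 0.016, 0.708]
force: [0.7, 0.1, 0.1]
grip_width: 0.0668
```

```bash
python3 chk.py 18 120,90,240,190 280,130,420,230; python3 tilt.py top18 scene18
```

```text
[ 0.50010782 -0.09649298  0.34820465] [ 0.60448752 -1.39382901  0.31492899] [-0.03871565  0.00520137  0.00721285] 0.06633886448041985
drawer xy 0.01792279714820083 0.11707072852048535
  return _methods._mean(a, axis=axis, dtype=dtype,
  ret = um.true_divide(
  ret = _var(a, axis=axis, dtype=dtype, out=out, ddof=ddof,
  arrmean = um.true_divide(arrmean, div, out=arrmean,
  ret = ret.dtype.type(ret / rcount)
Traceback (most recent call last):
  File "tilt.py", line 12, in <module>
    for t in sys.argv[1:]: tilt(t)
                           ~~~~^^^
  File "tilt.py", line 11, in tilt
    print(tag,len(q),'pitch',np.degrees(np.arctan(sol[0])).round(1),'roll',np.degrees(np.arctan(sol[1])).round(1),'min',q.min(0).round(3),'max',q.max(0).round(3))
                                                                                                                        ~~~~~^^^
ValueError: zero-size array to reduction operation minimum which has no identity
```

View pics/t18.png

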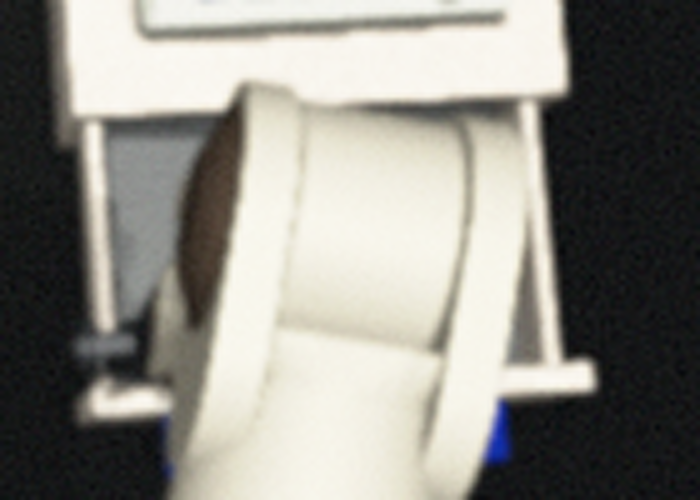

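View pics/s18.png

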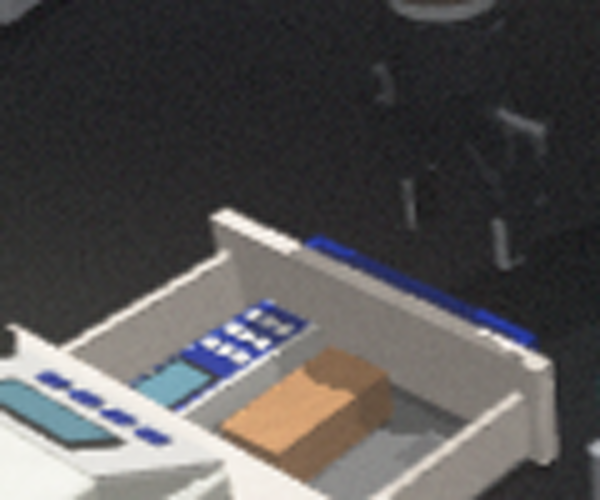

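The meter lies flat in the drawer with its display up, from crop (130,380) to (300,310). Now the case.

Request:
{"name": "send_rows", "arguments": {
  "targets": [
    [[0,6,0.5],0],
    [[0,6,0.5],0],
    [[0,6,0.5],0],
    [[0,6,0.5],0],
    [[0,6,0.5],0],
    [[0,6,1],0],
    [[0,6,1],0],
    [[0,5,1],0]
  ],
  "claw": 0.2
}}

```text
t: 32.75
tool_pos: [0.5344, 0.3734, 0.3473]
tool_rot: [-0.016, 0.707, 0.017, 0.707]
force: [1.4, 0.1, 0.5]
grip_width: 0.0684
```

Request:
{"name": "send_rows", "arguments": {
  "targets": [
    [[2,0,0],2],
    [[3,0,0],1.6],
    [[3,0,0],0],
    [[2,0,0],0],
    [[0,0,0],0],
    [[0,0,0],0],
    [[0,0,0],0],
    [[0,0,0],0]
  ]
}}

```text
t: 33.75
tool_pos: [0.5344, 0.3716, 0.2476]
tool_rot: [0.006, 0.707, -0.006, 0.707]
force: [0.1, -0.0, -0.3]
grip_width: 0.0682
```

```bash
python3 chk.py 19 250,150,390,290 130,150,230,240
python3 - <<'E'
from h import *
for t in('top19','scene19'):
    s=load(t);P=cloud(s);im=s['image'].astype(int)
    k=(P[...,0]>.40)&(P[...,0]<.68)&(P[...,1]>.32)&(P[...,1]<.43)&(P[...,2]>.015)&(P[...,2]<.05)&(im[...,2]>im[...,0]+50)
    if k.sum()>10: print(t,k.sum(),cv2.minAreaRect((P[k][:,:2]*1000).astype(np.float32)))
print(R.from_quat(sensors.read_state()['tool_rot']).as_matrix().round(4)[:2,1])
E
```

```text
[0.53425021 0.3715324  0.24719094] [-0.56198651  0.61315184 -0.39876202] [ 0.07088691  0.02563659 -0.03548869] 0.06832727507093798
drawer xy 0.07122555204056615 0.5833031227452896
top19 87 ((587.8040771484375, 380.14239501953125), (32.79697799682617, 38.25233459472656), 89.87207794189453)
scene19 489 ((537.5963134765625, 381.334228515625), (37.744361877441406, 149.3623809814453), 89.83282470703125)
[0.0164 0.9999]
```

View pics/s19.png

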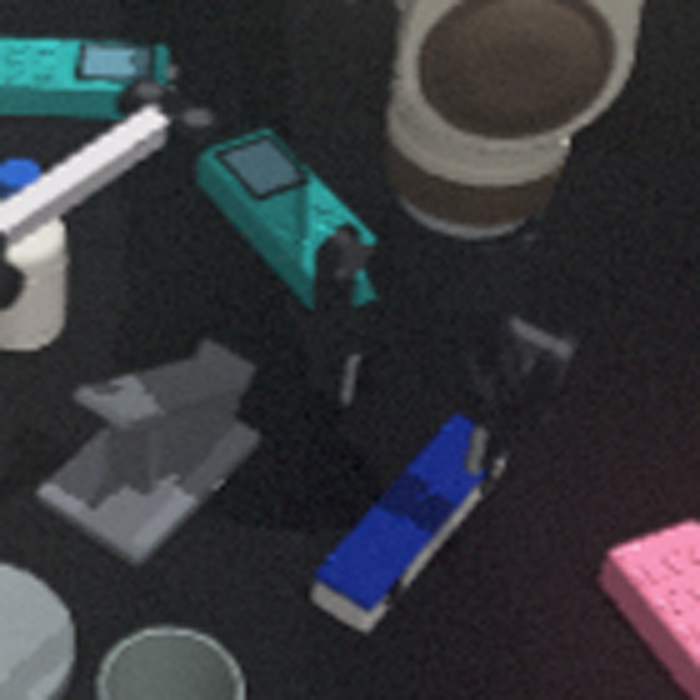

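Request:
{"name": "send_rows", "arguments": {
  "targets": [
    [[0,0.9,0.1],0],
    [[2,0,0],0],
    [[2,0,0],0],
    [[1.5,0,0],0],
    [[1,0,0],0],
    [[0.5,0,0],0],
    [[0,0,0],0],
    [[0,0,0],0]
  ]
}}

```text
t: 34.85
tool_pos: [0.5355, 0.3806, 0.1774]
tool_rot: [0.006, 0.707, -0.006, 0.707]
force: [-0.2, -0.4, -0.1]
grip_width: 0.0682
```

Request:
{"name": "send_rows", "arguments": {
  "targets": [
    [[0,0,0],0],
    [[0,0,0],0],
    [[0,0,0],0],
    [[0,0,0],0],
    [[0,0,0],0],
    [[0,0,0],0],
    [[0,0,0],0],
    [[0,0,0],0]
  ],
  "claw": 1,
  "grip_force": 40
}}

```text
t: 35.85
tool_pos: [0.5355, 0.3806, 0.1773]
tool_rot: [0.006, 0.707, -0.006, 0.707]
force: [0.2, -0.1, 5.1]
grip_width: 0.0353
```

Request:
{"name": "send_rows", "arguments": {
  "targets": [
    [[-0.5,0,0],0],
    [[-1.5,0,0],0],
    [[-3,0,0],0],
    [[-4,0,-1],0],
    [[-4,0,-1],0],
    [[-4,0,-1],0],
    [[-1,0,0],0],
    [[0,0,0],0]
  ]
}}

```text
t: 36.85
tool_pos: [0.5056, 0.381, 0.3569]
tool_rot: [0.006, 0.707, -0.006, 0.707]
force: [-1.1, -0.9, -0.8]
grip_width: 0.0352
```

```bash
python3 chk.py 20 250,100,390,240
python3 - <<'E'
from h import *
for t in('top20','scene20'):
    s=load(t);P=cloud(s);im=s['image'].astype(int)
    k=(P[...,0]>.38)&(P[...,0]<.68)&(P[...,1]>.32)&(P[...,1]<.44)&(P[...,2]>.1)&(P[...,2]<.3)&(im[...,2]>im[...,0]+40)
    q=P[k]
    if k.sum()>10:
        print(t,k.sum(),cv2.minAreaRect((q[:,:2]*1000).astype(np.float32)))
        A=np.c_[q[:,:2],np.ones(len(q))];sol=np.linalg.lstsq(A,q[:,2],rcond=None)[0];print(np.degrees(np.arctan(sol[:2])),np.median(q[:,2]))
# drawer frame
P=cloud(load('top20'));k=(P[...,0]>.45)&(P[...,0]<.52)&(P[...,1]>-.38)&(P[...,1]<-.05)&(P[...,2]>.088)&(P[...,2]<.101);print(cv2.minAreaRect((P[k][:,:2]*1000).astype(np.float32)))
im=load('top20')['image'].astype(int);k=(P[...,0]>.48)&(P[...,0]<.68)&(P[...,1]>-.3)&(P[...,1]<-.1)&(P[...,2]>.05)&(P[...,2]<.07)&(im[...,0]>im[...,2]+40);print(cv2.minAreaRect((P[k][:,:2]*1000).astype(np.float32)))
crop('top20',280,60,420,240,4,'t20')
E
```

```text
[0.50554457 0.38085213 0.35482226] [ 0.89763601 -0.00878619 -1.32900682] [ 0.00845164  0.02987045 -0.02687648] 0.03510532541211593
drawer xy 0.042926125850312136 0.5937919634148903
top20 167 ((531.9986572265625, 379.3636169433594), (94.42951965332031, 35.54937744140625), 1.1451975107192993)
[-0.26786256  2.04218738] 0.20531914695503817
scene20 461 ((507.91259765625, 387.6832580566406), (46.434593200683594, 151.06517028808594), 88.46129608154297)
[-0.88585085  5.00154154] 0.20856993771172228
((486.81170654296875, -214.77066040039062), (16.44385528564453, 319.5794677734375), 2.254997968673706)
((575.8987426757812, -191.22711181640625), (109.96202850341797, 56.20273208618164), 4.48462438583374)
```

View pics/s20.png

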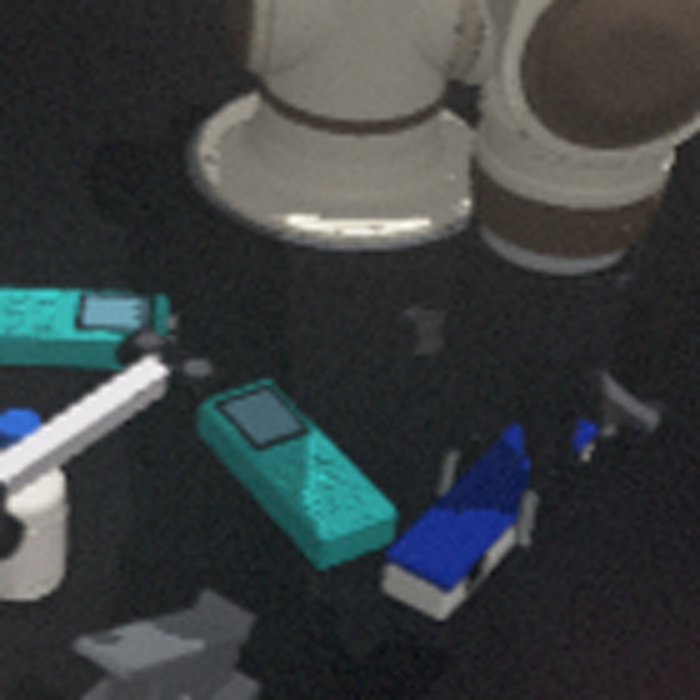

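View pics/t20.png

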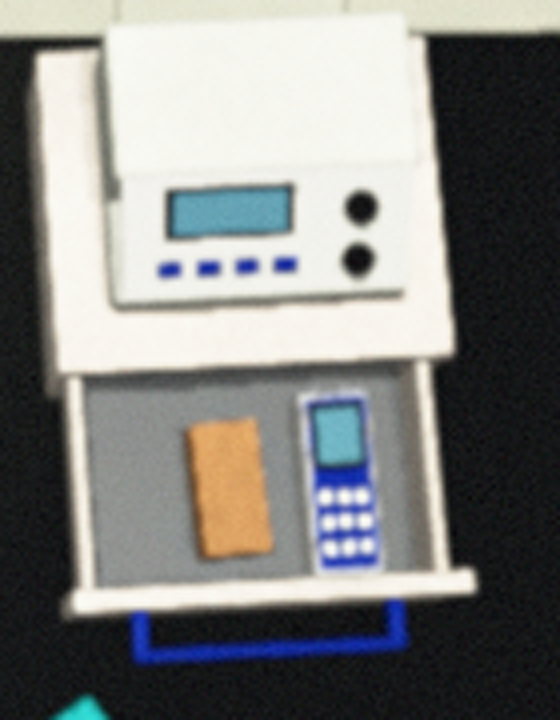

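Run:
```python
from h import *
s=load('scene20');P=cloud(s);t=np.array([.5056,.381,.3555])
Q=P-t;k=(abs(Q[...,0])<.03)&(abs(Q[...,1])<.1)
q=Q[k]
for lo in np.arange(-.18,.0,.01):
    w=q[(q[:,2]>=lo)&(q[:,2]<lo+.01)]
    if len(w):print(lo.round(3),len(w),np.percentile(w[:,1],[1,99]).round(3))
```

```text
-0.18 5 [0.019 0.026]
-0.17 18 [-0.028  0.029]
-0.16 43 [-0.028  0.033]
-0.15 245 [-0.027  0.033]
-0.14 42 [-0.027  0.033]
-0.13 65 [-0.042  0.049]
-0.12 131 [-0.048  0.052]
-0.11 97 [-0.054  0.055]
-0.1 124 [-0.058  0.059]
-0.09 117 [-0.06   0.063]
-0.08 197 [-0.063  0.068]
-0.07 221 [-0.06   0.066]
-0.06 60 [-0.037  0.043]
-0.05 24 [-0.009  0.039]
-0.04 50 [-0.03   0.039]
-0.03 57 [-0.027  0.039]
-0.02 57 [-0.032  0.039]
-0.01 66 [-0.03   0.039]
```

Request:
{"name": "send_rows", "arguments": {
  "targets": [
    [[0,-5.6,0],0],
    [[0,-5.6,0],0],
    [[0,-5.6,0],0],
    [[0,-5.6,0.5],0],
    [[0,-5.6,1],0],
    [[0,-5.6,2],0],
    [[0,-5.6,2],0],
    [[0,-5.6,2],0]
  ]
}}

```text
t: 37.95
tool_pos: [0.5732, -0.0704, 0.3549]
tool_rot: [0.006, 0.708, -0.006, 0.706]
force: [1.1, 1.1, -0.6]
grip_width: 0.0355
```

Request:
{"name": "send_rows", "arguments": {
  "targets": [
    [[0,-4.2,0.6],-1.6],
    [[0,-1,0],-1.6],
    [[2,0,0],0],
    [[2,0,0],0],
    [[2,0,0],0],
    [[1,0,0],0],
    [[0,0,0],0],
    [[0,0,0],0]
  ]
}}

```text
t: 38.95
tool_pos: [0.5786, -0.1204, 0.2872]
tool_rot: [-0.014, 0.707, 0.014, 0.707]
force: [-0.1, -0.1, -1.1]
grip_width: 0.0354
```

```bash
sed -i 's/o=np.array(\[.487,-.2142\])/o=np.array([.4963,-.2135])/' chk.py; python3 chk.py 21 120,90,260,190 270,120,410,230
python3 - <<'E'
from h import *
print(R.from_quat(sensors.read_state()['tool_rot']).as_matrix().round(4)[:2,1])
E
```

```text
[ 0.57858491 -0.12034046  0.28751483] [ 0.62013656 -0.39100763 -0.91988602] [-0.00796872  0.00303223 -0.02186256] 0.03563658194854399
drawer xy 0.08603532762305091 0.08970760038044247
[-0.0394  0.9992]
```

View pics/s21.png

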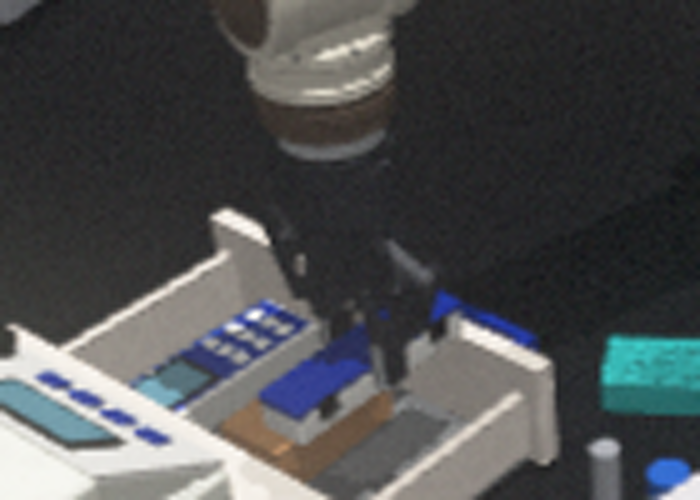

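View pics/t21.png

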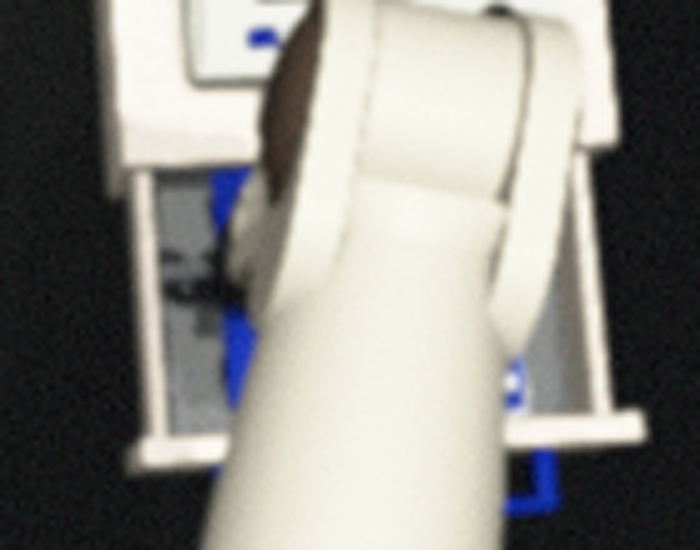

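Request:
{"name": "send_rows", "arguments": {
  "targets": [
    [[1,0.2,0],0],
    [[1.5,0,0],0],
    [[1.5,0,0],0],
    [[1.5,0,0],0],
    [[1,0,0],0],
    [[0.5,0,0],0],
    [[0.2,0,0],0],
    [[0,0,0],0]
  ]
}}

```text
t: 40.05
tool_pos: [0.5784, -0.1183, 0.215]
tool_rot: [-0.014, 0.707, 0.014, 0.707]
force: [-0.4, -0.3, -1.3]
grip_width: 0.0353
```

```bash
python3 chk.py 22 120,90,260,190 270,120,410,230
python3 - <<'E'
from h import *
s=load('scene22');P=cloud(s);im=s['image'].astype(int);o=np.array([.4963,-.2135,0])
D=np.stack([(P-o)@[.99916,.041,0],(P-o)@[-.041,.99916,0],P[...,2]],-1)
k=(D[...,0]>.005)&(D[...,0]<.2)&(D[...,1]>.04)&(D[...,1]<.13)&(D[...,2]>.03)&(D[...,2]<.1)&(im[...,2]>im[...,0]+40)
print(D[k].min(0).round(3),D[k].max(0).round(3))
E
```

```text
[ 0.57846813 -0.11831587  0.21515843] [-0.69461883  0.75652928 -1.88734487] [-0.05560674  0.03885587  0.01475878] 0.03520481738590419
drawer xy 0.08600166235288845 0.09173528505673369
[0.014 0.048 0.037] [0.152 0.113 0.07 ]
```

View pics/s22.png

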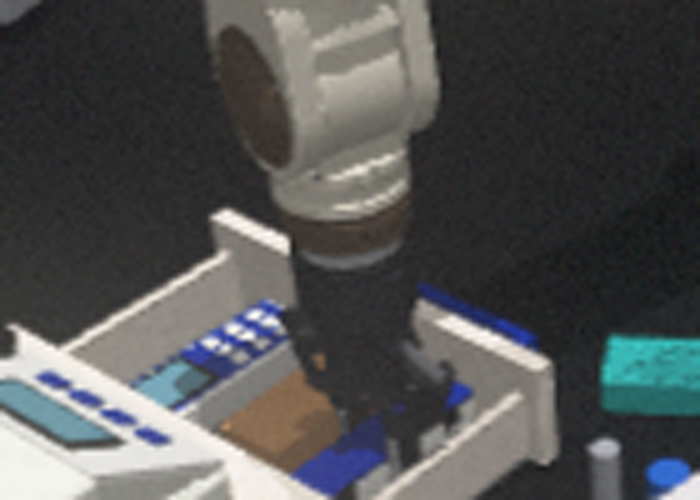

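View pics/t22.png

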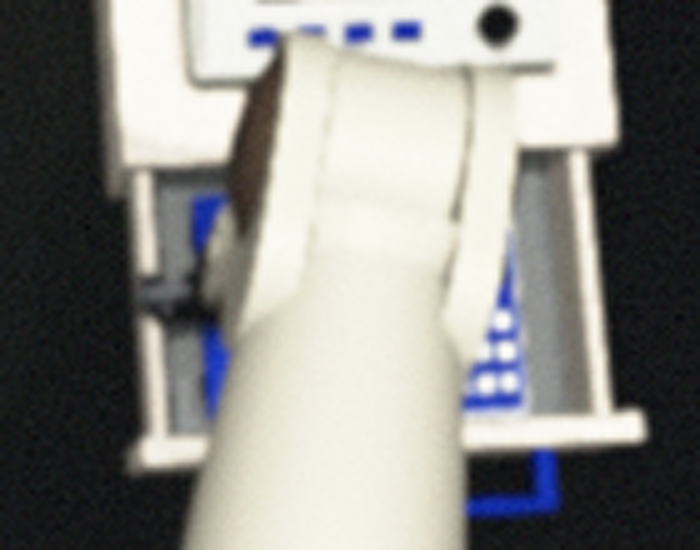

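Request:
{"name": "send_rows", "arguments": {
  "targets": [
    [[0.5,0,0],0],
    [[0.4,0,0],0],
    [[0.3,0,0],0],
    [[0.2,0,0],0],
    [[0.2,0,0],0],
    [[0.1,0,0],0],
    [[0,0,0],0],
    [[0,0,0],0]
  ]
}}

```text
t: 41.15
tool_pos: [0.5783, -0.1183, 0.1978]
tool_rot: [-0.014, 0.707, 0.014, 0.707]
force: [-0.1, -0.1, -1.4]
grip_width: 0.0352
```

Request:
{"name": "send_rows", "arguments": {
  "targets": [
    [[0.1,0,0],0],
    [[0,0,0],0],
    [[0,0,0],0],
    [[0,0,0],0],
    [[0,0,0],0],
    [[0,0,0],0],
    [[0,0,0],0],
    [[0,0,0],0]
  ]
}}

```text
t: 42.15
tool_pos: [0.5785, -0.1183, 0.1972]
tool_rot: [-0.014, 0.707, 0.014, 0.707]
force: [-0.3, 1.5, 5.6]
grip_width: 0.0349
```

Request:
{"name": "send_rows", "arguments": {
  "targets": [
    [[0,0,0],0],
    [[0,0,0],0],
    [[0,0,0],0],
    [[0,0,0],0],
    [[0,0,0],0],
    [[-0.2,0,0],0],
    [[-0.5,0,0],0],
    [[-1,0,0],0]
  ],
  "claw": 0.47
}}

```text
t: 43.15
tool_pos: [0.5782, -0.1181, 0.2137]
tool_rot: [-0.014, 0.707, 0.014, 0.707]
force: [-0.0, -0.6, 0.6]
grip_width: 0.0456
```

```bash
python3 chk.py 23 120,90,260,190
```

```text
[ 0.5787493  -0.11824343  0.21522709] [ 0.40930418  0.170852   -0.11203891] [ 0.02262796 -0.02493372  0.0355756 ] 0.045216281388408934
drawer xy 0.08628556004838589 0.09179613402354847
```

View pics/s23.png

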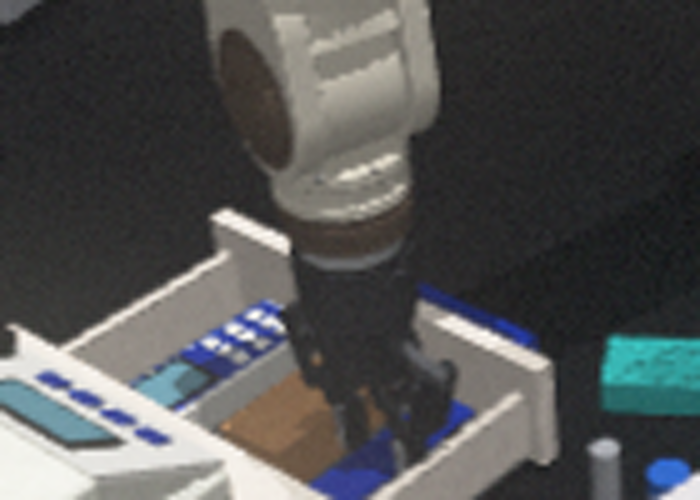

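Request:
{"name": "send_rows", "arguments": {
  "targets": [
    [[-2,0,0],0],
    [[-4,0,0],0],
    [[-4,0,0],0],
    [[-2,-1,-2],0],
    [[0,-2,-4],0],
    [[0,-2,-4.5],0],
    [[0,-2,-4.5],0],
    [[0,-2,-3.3],0]
  ]
}}

```text
t: 44.25
tool_pos: [0.3974, -0.2158, 0.334]
tool_rot: [-0.014, 0.707, 0.014, 0.707]
force: [0.4, -0.4, 0.8]
grip_width: 0.0452
```

Request:
{"name": "send_rows", "arguments": {
  "targets": [
    [[3,0,0],0],
    [[4,0,0],0],
    [[3,0,0],0],
    [[1.5,0,0],0],
    [[0,0,0],0],
    [[0,0,0],0],
    [[0,0,0],0],
    [[0,0,0],0]
  ],
  "claw": 1
}}

```text
t: 45.25
tool_pos: [0.3992, -0.2155, 0.2194]
tool_rot: [-0.014, 0.707, 0.014, 0.707]
force: [-0.3, 0.0, -0.4]
grip_width: -0.0
```

```bash
python3 chk.py 24 120,90,260,190 270,100,410,240
python3 - <<'E'
from h import *
o=np.array([.4963,-.2135,0])
for t in('top24','scene24'):
    s=load(t);P=cloud(s);im=s['image'].astype(int)
    D=np.stack([(P-o)@[.99916,.041,0],(P-o)@[-.041,.99916,0],P[...,2]],-1)
    for nm,a,b,zz in(('meter',-.13,-.03,(.035,.075)),('case',.06,.13,(.03,.075))):
        k=(D[...,0]>.003)&(D[...,0]<.2)&(D[...,1]>a)&(D[...,1]<b)&(D[...,2]>zz[0])&(D[...,2]<zz[1])&(im[...,2]>im[...,0]+40)
        q=D[k]
        if len(q)>20:
            A=np.c_[q[:,:2],np.ones(len(q))];sol=np.linalg.lstsq(A,q[:,2],rcond=None)[0]
            print(t,nm,len(q),cv2.minAreaRect((q[:,:2]*1000).astype(np.float32)),np.degrees(np.arctan(sol[:2])).round(1),np.median(q[:,2]).round(4))
    k=(D[...,0]>-.07)&(D[...,0]<-.03)&(abs(D[...,1])<.14)&(D[...,2]>.05)&(D[...,2]<.085)&(im[...,2]>im[...,0]+40);q=P[k];print('handle',len(q),q[:,0].min().round(3),q.mean(0).round(3))
E
```

```text
[ 0.39910642 -0.21551234  0.21903315] [ 0.46651942 -0.51276967  0.17168891] [ 0.03078963  0.0477488  -0.02745957] 0.00013317685210395905
drawer xy -0.09719443909143896 0.001974284667398138
top24 meter 516 ((81.66793823242188, -76.58594512939453), (51.79628372192383, 145.82809448242188), 89.87080383300781) [0.3 1. ] 0.0497
top24 case 511 ((85.44943237304688, 92.6590347290039), (149.248291015625, 37.94025421142578), 0.7185739278793335) [-0.2 -3.7] 0.0465
handle 159 0.434 [ 0.442 -0.161  0.068]
scene24 meter 203 ((74.55209350585938, -76.95436096191406), (131.84864807128906, 53.88623809814453), 0.7083485722541809) [0.7 1.1] 0.0509
scene24 case 255 ((76.21149444580078, 94.05929565429688), (39.0570068359375, 125.27970123291016), 89.11531829833984) [ 0.1 -0.1] 0.0488
handle 108 0.435 [ 0.445 -0.203  0.069]
```

View pics/s24.png

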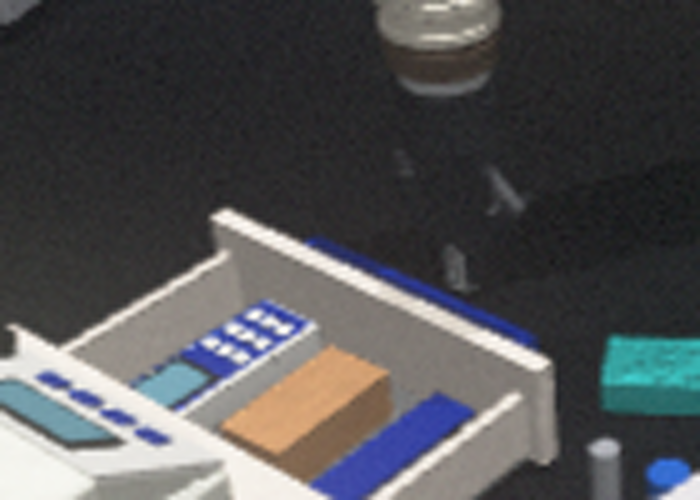

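View pics/t24.png

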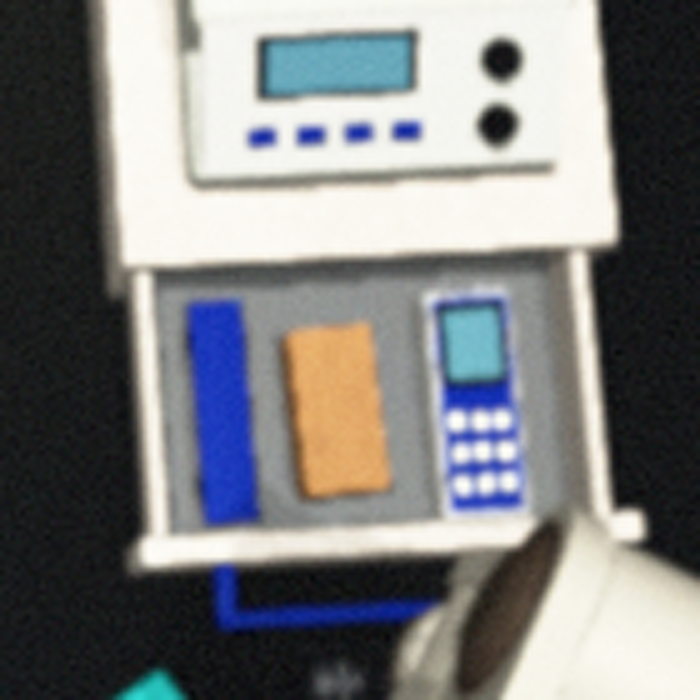

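The meter, box and case all lie flat side by side, with the tops measuring 0.050, 0.06 and 0.048 m. Now I'll push the handle in gently.

Request:
{"name": "send_rows", "arguments": {
  "targets": [
    [[0,0,0.6],0],
    [[0,0,0.8],0],
    [[0,0,0.8],0],
    [[0,0,0.6],0],
    [[0,0,0.6],0],
    [[0,0,0.8],0],
    [[0,0,1],0],
    [[0,0,1],0]
  ]
}}

```text
t: 46.35
tool_pos: [0.4616, -0.2129, 0.2185]
tool_rot: [-0.014, 0.707, 0.014, 0.707]
force: [-2.0, 0.5, -0.5]
grip_width: 0.0
```

Request:
{"name": "send_rows", "arguments": {
  "targets": [
    [[0,0,1],0],
    [[0,0,1.2],0],
    [[0,0,1.2],0],
    [[0,0,1.2],0],
    [[0,0,1.2],0],
    [[0,0,1.2],0],
    [[0,0,1],0],
    [[0,0,0.8],0]
  ]
}}

```text
t: 47.35
tool_pos: [0.5496, -0.2095, 0.2187]
tool_rot: [-0.014, 0.707, 0.014, 0.707]
force: [-1.5, -0.7, -1.2]
grip_width: -0.0001
```

```bash
python3 chk.py 25 120,90,260,190 270,80,410,220
python3 - <<'E'
from h import *
P=cloud(load('top25'));o=np.array([.4963,-.2135,0])
D=np.stack([(P-o)@[.99916,.041,0],(P-o)@[-.041,.99916,0],P[...,2]],-1)
k=(D[...,0]>0)&(D[...,0]<.165)&(abs(D[...,1])<.17)&(D[...,2]>.09)&(D[...,2]<.1);print(k.sum(),np.percentile(D[k][:,0],[2,50,98]))
E
```

```text
[ 0.5498051  -0.20953029  0.21888511] [-0.12141297  1.34025278  0.09287721] [0.03814276 0.04358006 0.03281474] -2.589677479792161e-05
drawer xy 0.053622917602006784 0.0017726661329979135
247 [0.10593406 0.11345645 0.12151851]
```

View pics/t25.png

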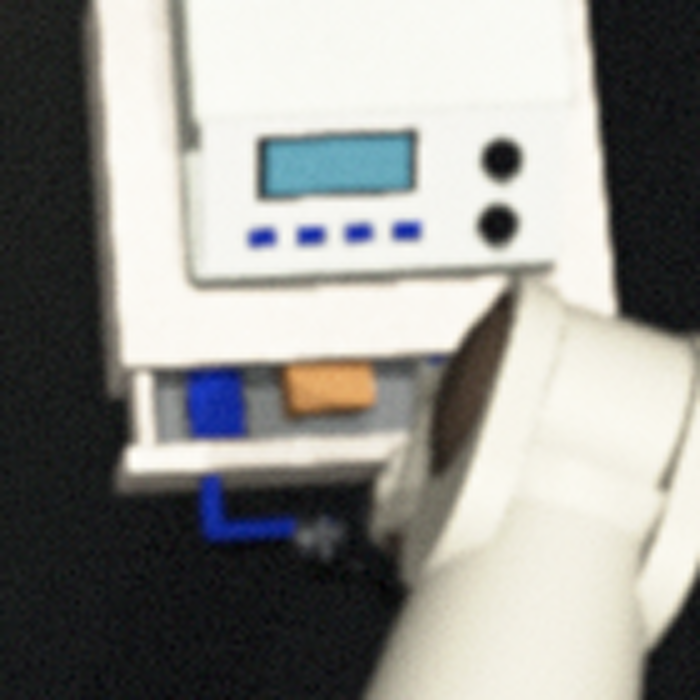

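Request:
{"name": "send_rows", "arguments": {
  "targets": [
    [[0,0,0.8],0],
    [[0,0,0.8],0],
    [[0,0,0.8],0],
    [[0,0,0.7],0],
    [[0,0,0.6],0],
    [[0,0,0.5],0],
    [[0,0,0.4],0],
    [[0,0,0.3],0]
  ]
}}

```text
t: 48.45
tool_pos: [0.5981, -0.2076, 0.2187]
tool_rot: [-0.014, 0.707, 0.014, 0.707]
force: [-2.2, -0.7, 1.2]
grip_width: 0.0002
```

Request:
{"name": "send_rows", "arguments": {
  "targets": [
    [[0,0,0.2],0],
    [[0,0,0.2],0],
    [[0,0,0.2],0],
    [[0,0,0.1],0],
    [[0,0,0.1],0],
    [[0,0,0],0],
    [[0,0,0],0],
    [[0,0,0],0]
  ]
}}

```text
t: 49.45
tool_pos: [0.6044, -0.2074, 0.2187]
tool_rot: [-0.014, 0.708, 0.014, 0.705]
force: [-13.3, -0.5, 7.0]
grip_width: -0.0004
```

At the stop, with Fx −13 N and a travel that matches the prediction. I'll give one small extra press, back away and look.

Request:
{"name": "send_rows", "arguments": {
  "targets": [
    [[0,0,0.2],0],
    [[0,0,0],0],
    [[0,0,-0.5],0],
    [[0,0,-2],0],
    [[0,0,-3],0],
    [[-2,0,-4],0],
    [[-4,0,-4],0],
    [[-5,0,-4],0]
  ]
}}

```text
t: 50.45
tool_pos: [0.4327, -0.2138, 0.328]
tool_rot: [-0.014, 0.707, 0.014, 0.707]
force: [0.5, -0.9, 0.7]
grip_width: -0.0003
```

Request:
{"name": "send_rows", "arguments": {
  "targets": [
    [[-3,-4,-2],0],
    [[-2,-5,0],0],
    [[0,-5,0],0],
    [[0,-5,0],0],
    [[0,-5,0],0],
    [[0,-4,0],0],
    [[0,0,0],0],
    [[0,0,0],0]
  ]
}}

```text
t: 51.45
tool_pos: [0.4251, -0.4945, 0.3773]
tool_rot: [-0.014, 0.707, 0.014, 0.707]
force: [0.8, 0.1, -0.2]
grip_width: -0.0001
```

```bash
python3 chk.py 26 100,80,240,200
python3 - <<'E'
from h import *
P=cloud(load('top26'));o=np.array([.4963,-.2135,0])
D=np.stack([(P-o)@[.99916,.041,0],(P-o)@[-.041,.99916,0],P[...,2]],-1)
for lo in np.arange(.1,.21,.004):
    w=D[(D[...,0]>=lo)&(D[...,0]<lo+.004)&(abs(D[...,1]-.05)<.06)][:,2]
    if len(w):print(lo.round(3),np.median(w).round(3),end='; ')
E
```

```text
[ 0.42522399 -0.49378508  0.3779865 ] [-0.42914637  0.52346186  0.6577226 ] [-0.02609641 -0.0172607   0.01121109] 0.0002493048817012951
drawer xy -0.082507992832798 -0.2771355235183281
0.1 -0.001; 0.104 -0.001; 0.108 -0.001; 0.112 -0.001; 0.116 0.057; 0.12 0.065; 0.124 0.002; 0.128 0.066; 0.132 0.063; 0.136 0.0; 0.14 -0.001; 0.144 -0.001; 0.148 -0.001; 0.152 -0.001; 0.156 0.052; 0.16 0.092; 0.164 0.094; 0.168 0.094; 0.172 0.095; 0.176 0.099; 0.18 0.098; 0.184 0.099; 0.188 0.099; 0.192 0.099; 0.196 0.098; 0.2 0.099; 0.204 0.098; 0.208 0.098;
```

View pics/top26.png

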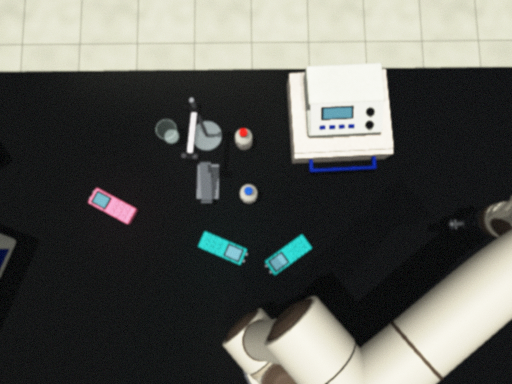

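View pics/scene26.png

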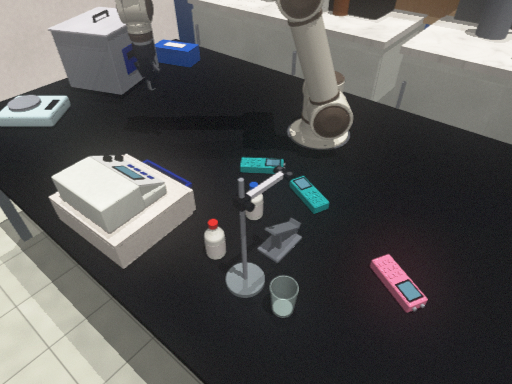

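The drawer is flush: the panel top runs straight into the unit top at (340,155) with no floor visible. The bottles, beaker, stand and look-alikes sit at their original pixels. Handing in.

Run:
```python
from h import *
print(manip.job_done())
```

```text
the job is handed in; nothing more can be done
None
```

The meter and the electrode case are in the drawer, the drawer is shut, and I handed the job in at about 51.5 s with the arm clear.

**Meter:** I gripped it near its lower end to stay clear of the holder, then lifted it off the cradle. My first try at rolling it flat inside the drawer did not work. It did not turn in the grip, the push reached about 26 N, and the drawer crept in about 8–9 mm. I lifted it out, rolled it flat on the clear bench to the right of the drawer, and regripped it near its middle. I then set it down in the drawer to the right of the box.

**Case:** I set it down on the left of the box.

**Last checks:**
- **In the drawer, before closing:** both items measured flat, meter top at 0.050 m and case lid at about 0.048 m, with display and lid up. Both stood clear of the box. One top-camera fit gave the case a 3.7° side tilt, but the scene camera gave −0.1° and the height fitted, so I took that as noise.
- **Drawer shut:** I pushed the handle until it hit the stop at about 13 N. The final top view shows the front panel flush with the unit and no gap. I could not see inside once it was shut.
- **Everything else:** the bottles, beaker, stand and look-alikes appear where they started in the images.

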